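Hold a spread circlip at the groove of a vial feeder's spindle

TASK

The star wheel of the vial feeder is back on its spindle and only its snap ring is missing: the ring waits on the tips of the circlip pliers in the white tray. Pick up the pliers, squeeze them to spread the ring, slide it level over the spindle's end down to the groove just above the brass washer, and finish while still holding it there, spread wide and round the spindle, only lightly touching the washer or not at all, so that I can check it before it is let snap in. Leave the amber vials, the jar and its lid alone.

Things in the scene. Friction and masses are not known exactly. Their poses are not given: they have to be found in the camera images.
- pliers_grip (a point): Where to grip the bent-nose circlip pliers (180 mm long, dark steel, black grips, 0.2 kg), which lie level: midway between the handles, 60 mm behind the rivet, half-way up, 28 mm above the bench at the start. x: from handles to ring, y: across the handles, z: up. Here the grips measure 50 mm over their outer sides; squeezed to the stop screw 27 mm, and then parallel.
- handle_l (a joint): Squeeze of each handle, rad: 0 at rest (grips splayed 0.19 rad each side of the x axis), 0.19 at the stop. Grips: flat bars 10 mm wide, 14 mm high, 37 to 125 mm behind the rivet. Squeezing spreads tips and ring, against a spring of 8 N at first and 15 N at the stop (at the grip point). The ring clears the spindle from 0.10 on, amply at the stop. Held firmly against the stop (25 to 40 N) the pliers stay level, else they droop.
- ring_center (a point): Snap ring, plain steel, 2.5 mm thick, flat, pinned by its eyes on the pliers' downward tips, gap towards the pliers. Point: centre of the spread ring, mid thickness; axes as the pliers. 128 mm ahead of the grip point, 25 mm below it (the closed ring's own centre is 6 mm farther). Bore 33 mm closed, 40 mm at the stop. While squeezed, the pliers creep 3 mm forward in the fingers: it ends 131 mm ahead of them, a few mm lower by sag.
- spindle_groove (a point): Middle of the ring groove on the axis of the feeder's upright steel spindle, 87 mm above the bench; z up along the spindle. Groove 3.5 mm wide; its lower edge is the top of a brass washer (53 mm across, 85 mm above the bench) on a hub 60 mm across. Above the groove the spindle is 36 mm thick.
- spindle_end (a point): Top of the spindle on its axis, 102 mm above the bench; the last 4 mm are chamfered from 36 to 28 mm across.
- feeder: Vial feeder, fixed: white box 240 (x) by 220 mm, 50 mm high; origin at its underside on the spindle axis, 110 mm from the box's -x face. White star wheel, 170 mm across, top at 70 mm, does not turn. On the +x side a bent guide rail (98 mm out, 79 mm high) and, at x +116, y 0, a filling post 149 mm high, its arm reaching in to x +75 at 137 mm. The -x half is open.
- tray: Shallow white tray, fixed, 240 by 160 mm, rim 10 mm high, floor 2 mm; origin under its centre; the pliers lie in it roughly along its x axis, ring end at +x. A grey bar 21 mm high (ends 27 mm) lies across it at x -84 mm (16 mm wide, 108 mm long) under the handles' ends, about 30 mm behind the gripping place.
Not all that is in view belongs to the job. What is shaped like the part that bears pliers_grip but purple is not meant.

How it is judged:
By the outcome, as a careful person would: the job done as asked, in the order asked, and still so for the second after the job is handed in, while the arm keeps its last pose, push and grip.
It also fails if it takes over 42 s, if anything falls off the work surface, if the arm or the gripper's body presses on something with over 40 N, if the wrist force passes 120 N, or if a joint passes its speed limit or range.

ROBOT

A 6-joint arm with a two-finger parallel gripper is mounted at the origin on the work surface. World frame = base frame: x ahead of the robot, y to its left, z up, the work surface at z = 0. Lengths are in mm, angles in rad, forces in N, time in s.
With the tool pointing down it reaches from about 400 to 925 mm from the base axis. Payload 12.5 kg.
Tool frame: the origin (TCP) lies at the very end of the fingers, on their centre line; the grasp point (between the pads) lies 19 mm behind it; z points along the fingers, x is the direction in which the jaws open and shut, and the axes are right-handed (so a half turn about z gives the same grasp; the last joint's range is limited). The gripper opens to 95 mm and grips with 3 to 60 N. Pads are 20 mm wide; open, the fingers measure 119 mm over their backs; the gripper's body (75 mm by 180 mm) begins 59 mm behind the grasp point.
Start: joints at [1.202, 0.491, 1.559, -0, 1.092, -0.106], TCP at [162.348, 603.564, 214.661] pointing down, gripper open.
Joint ranges: [-3.1, 3.1], [-0.84, 2.19], [0.05, 2.79], [-1.13, 4.28], [0.06, 2.93], [-2.69, 2.69]. Speed limits (rad/s): [2.22, 2.22, 2.79, 3.14, 3.14, 3.14].

INTERFACE

Orientations are given as [roll, pitch, yaw] about the fixed x, y, z axes, in that order (R = Rz(yaw) Ry(pitch) Rx(roll)).
In Python, from cell import env gives the robot as it stands.
- The arm moves only by the tool arm_command, never from a script. Its argument "motion" is one flat list of numbers, 7 for each row, row after row: the opening, from -1 (shut) to 1 (fully open), then the shift along the tool's x, y, z in mm, then the turn, a rotation vector about the tool's x, y, z in degrees. In form: [fingers, dx, dy, dz, rx, ry, rz, fingers, dx, dy, dz, rx, ry, rz, ...]. A call has 1 to 20 rows; each row is the pose to reach, as a shift and turn from the pose commanded when the call began, along the tool's axes at that moment; what a row does not reach only later rows make up. A row lasts 1/10 s, in which the tool goes at most 50 mm and 8.59 degrees, less where a joint would pass 70% of its speed; a pose out of reach is approached as far as the arm can. A call with a gripper value outside its range is refused whole. The fingers move at their own pace and stop on an object; the grip force is fixed at half the most. Time passes only in rows, so rows that repeat a pose let the fingers close. It gives the time, the measured TCP pose, the force and the opening at its end, in the units of the state.
- env.state(): the state, without advancing time (a new reading comes with each control period).
- env.read_camera(name): name is "scene" or "top" or "wrist"; returns (picture, depth): 384x512x3 uint8, red, green, blue; 384x512 float32, mm along the optical axis (not along the pixel's ray), 0 where there is no reading.
- env.calibration(name): a dict with "fx", "fy", "cx", "cy" (pixels), "cam_to_world" (4x4, takes a point from camera to world coordinates). Camera axes: x right, y down, z forward; pixel columns grow to the right and rows downward; lengths in mm; the calibration is good to about 2 mm. A picture is of the moment at which its call begins: read the wrist's pose just before it. calibration takes no time and is no camera call; for the wrist camera it gives the pose at the moment of the call.
- env.job_done(): hands the job in, once; it reports no verdict.
Trained networks look in the newest picture that a camera, given by its name, has taken for a name from the list of things; names that differ only in an ending like _2 or _b are one class to them, and where a whole thing is asked for, a point or a joint stands for the part that bears it (a point fixed in the world has none). Each returns a list of dicts, best first, with "confidence" (0 to 1); they miss things now and then, are a little off and sometimes report something else, mostly with a low value. They report only what shows in the picture. A call takes as long as a camera call. They do not tell look-alikes from the thing itself.
- env.recognise(camera, label): "location" ([column, row] in pixels, amid what is visible of it).
- env.silhouettes(camera, label): "region" (384x512 bool, what is visible of it) and "location" ([column, row] in pixels, amid what is visible of it).
- env.spot_point(camera, label): "location" ([column, row] in pixels: a listed point, or the origin of a listed thing).
The state is a dict: "t": time; "joints": joint angles; "qvel": joint speeds; "tau": joint torques, N m; "eef_pos": TCP position; "tcp_rot": TCP orientation; "ft_force": force on the tool from outside, world axes, zero at the start; "moment": the same for the moment, N m; "opening": opening from 0.0 (shut) to 1.0 (fully open).
Only numpy, scipy, OpenCV 4.12 (cv2) and the standard library are available. Lean on these libraries where they do the work, as an engineer would, in place of code of your own. Each camera call takes 0.05 s, during which the arm holds its last target.

## Working session

There is one attempt and no reset: what is moved stays moved. The work goes in short steps, Python scripts to look and compute and a tool call to move; the robot and the scene stay as the last step left them, time stands still between calls to the robot, and variables do not carry over. Pictures are saved under pics/ and viewed, and the job is handed in when it is done.

Besides the shell and the picture viewer there is one more tool, called after "Call:" as name(argument=value, ...) on one line, values as JSON. arm_command: Moves the arm, as the interface text tells. Its arguments: {"type":"object","properties":{"motion":{"type":"array","items":{"type":"number"}}},"required":["motion"]}

```bash
ls; mkdir -p pics; cat > h.py <<'E'
import numpy as np, cv2
from cell import env
def save(name,fn):
    p,d=env.read_camera(name); cv2.imwrite('pics/'+fn+'.png',p[:,:,::-1]); np.save('pics/'+fn+'.npy',d); return p,d
def w(name,uv,z=None,depth=None,c=None):
    c=c or env.calibration(name); T=np.array(c['cam_to_world'])
    r=np.array([(uv[0]-c['cx'])/c['fx'],(uv[1]-c['cy'])/c['fy'],1.])
    rw=T[:3,:3]@r; o=T[:3,3]
    s=depth if depth is not None else (z-o[2])/rw[2]
    return o+s*rw
E
python3 - <<'E'
from h import *
for n in ['scene','top','wrist']:
    p,d=save(n,n+'0'); c=env.calibration(n); print(n,c['fx'],np.round(np.array(c['cam_to_world']),3).tolist())
    for l in ['pliers_grip','ring_center','spindle_groove','spindle_end','tray','feeder']:
        if n!='wrist': print(l,[(np.round(x['location'],1).tolist(),round(x['confidence'],2)) for x in env.spot_point(n,l)][:3])
print(env.state())
E
```

```text
pics
scene 430.2465730728207 [[0.604, 0.605, -0.518, 1000.93], [0.797, -0.456, 0.397, -345.029], [0.004, -0.653, -0.757, 778.268], [0.0, 0.0, 0.0, 1.0]]
pliers_grip [([269.3, 107.2], 0.65), ([318.1, 183.9], 0.6), ([125.1, 192.6], 0.56)]
ring_center [([90.7, 237.2], 0.89), ([306.9, 134.4], 0.74), ([370.4, 211.1], 0.6)]
spindle_groove [([193.8, 274.0], 0.88)]
spindle_end [([187.7, 269.1], 0.97)]
tray [([335.7, 197.6], 0.93)]
feeder [([195.8, 295.3], 0.75)]
top 391.19952994361205 [[0.011, -0.995, 0.1, 415.882], [-1.0, -0.008, 0.029, 15.977], [-0.028, -0.1, -0.995, 888.013], [0.0, 0.0, 0.0, 1.0]]
pliers_grip [([351.0, 289.0], 0.91), ([145.3, 302.9], 0.82), ([181.5, 173.8], 0.63)]
ring_center [([167.4, 124.6], 0.95), ([136.8, 248.3], 0.72), ([399.7, 261.7], 0.57)]
spindle_groove [([363.1, 141.4], 0.88)]
spindle_end [([368.2, 142.2], 0.95)]
tray [([182.1, 158.1], 0.9)]
feeder [([352.0, 149.3], 0.62)]
wrist 327.21684088779705 [[0.259, 0.926, 0.274, 83.829], [0.966, -0.248, -0.074, 625.107], [-0.001, 0.283, -0.959, 384.19], [0.0, 0.0, 0.0, 1.0]]
{'t': 0.75, 'joints': array([ 1.20238063e+00,  4.90906725e-01,  1.55890456e+00,  3.99963689e-06,
        1.09171438e+00, -1.05583912e-01]), 'qvel': array([-0.00284231, -0.00138325,  0.00082848, -0.00129747,  0.00060833,
       -0.00071725]), 'tau': array([-7.81672825e-04, -6.12390804e+01, -2.58393788e+01,  6.92761294e-02,
        4.47249133e-02,  4.72457418e-05]), 'eef_pos': array([162.35665513, 603.55587137, 214.65518908]), 'tcp_rot': array([ 3.14158912e+00, -6.69904271e-05,  1.30796270e+00]), 'ft_force': array([ 0.39597163, -1.07027117,  0.85172402]), 'moment': array([ 0.01761759,  0.02416268, -0.0012929 ]), 'opening': 1.004193732634998}
```

View pics/scene0.png

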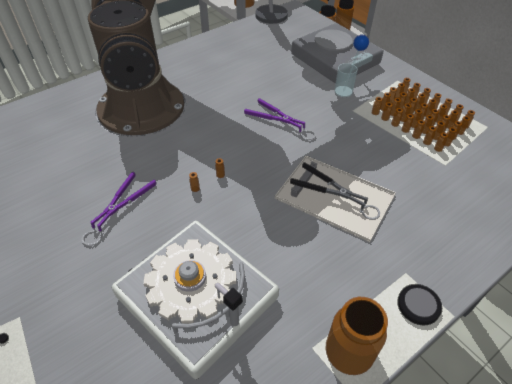

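View pics/top0.png

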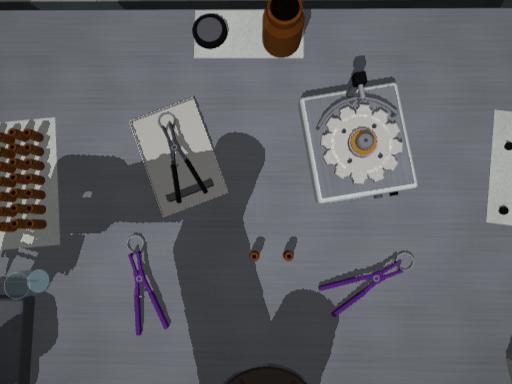

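View pics/wrist0.png

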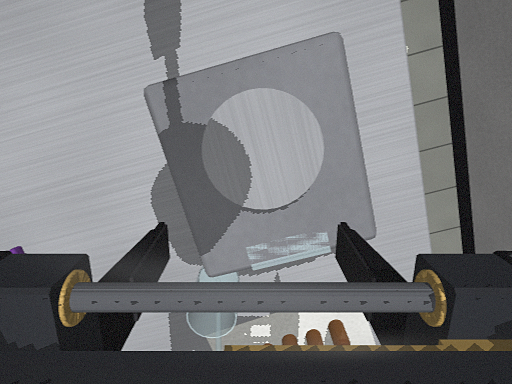

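The real (black) pliers lie in the tray: top picture grip (181,174), ring (167,122); scene grip (318,184), ring (371,211). The feeder's spindle is at top (365,141), its post at (360,80). The purple pairs are decoys.

```bash
python3 - <<'E'
from h import *
cs={n:env.calibration(n) for n in ['top','scene']}
def tri(a,b):
    A=[];B=[]
    for n,uv in(('top',a),('scene',b)):
        c=cs[n];o=np.array(c['cam_to_world'])[:3,3];q=w(n,uv,0,c=c);r=(q-o)/np.linalg.norm(q-o)
        P=np.eye(3)-np.outer(r,r);A.append(P);B.append(P@o)
    return np.linalg.solve(sum(A),sum(B))
for l,a,b,z in [('grip',(181.5,173.8),(318.1,183.9),28),('ring',(167.4,124.6),(370.4,211.1),3),('groove',(363.1,141.4),(193.8,274),87),('end',(368.2,142.2),(187.7,269.1),102),('tray',(182.1,158.1),(335.7,197.6),0),('feeder',(352,149.3),(195.8,295.3),0)]:
    print(l,tri(a,b).round(1),w('top',a,z,c=cs['top']).round(1),w('scene',b,z,c=cs['scene']).round(1))
for l,p,z in [('fb',(303,100),50),('fb',(397,85),50),('fb',(415,186),50),('fb',(321,202),50),('post',(360,80),149)]: print(l,w('top',p,z,c=cs['top']).round(1))
p=cv2.imread('pics/top0.png'); cv2.imwrite('pics/tc1.png',cv2.resize(p[95:220,115:240],None,fx=5,fy=5,interpolation=cv2.INTER_CUBIC))
cv2.imwrite('pics/tc2.png',cv2.resize(p[70:210,295:425],None,fx=4,fy=4,interpolation=cv2.INTER_CUBIC))
E
```

```text
grip [541.7 196.3  15.2] [541.5 196.1  28. ] [548.3 184.4  28. ]
ring [664.5 242.1  -3.1] [660.6 237.7   3. ] [668.5 241.    3. ]
groove [ 606.2 -191.1   80.4] [ 603.1 -192.    87. ] [ 611.6 -190.    87. ]
end [ 600.4 -197.7   96.8] [ 598.  -198.4  102. ] [ 604.9 -196.8  102. ]
tray [585.5 206.   -3.4] [582.3 201.6   0. ] [589.1 207.8   0. ]
feeder [ 605.1 -191.    -3.6] [ 604.9 -189.1    0. ] [ 606.2 -192.8    0. ]
fb [703.9 -72.2  50. ]
fb [ 737.9 -277.5   50. ]
fb [ 515.5 -309.7   50. ]
fb [ 479.5 -110.    50. ]
post [ 709.9 -172.1  149. ]
```

View pics/tc1.png

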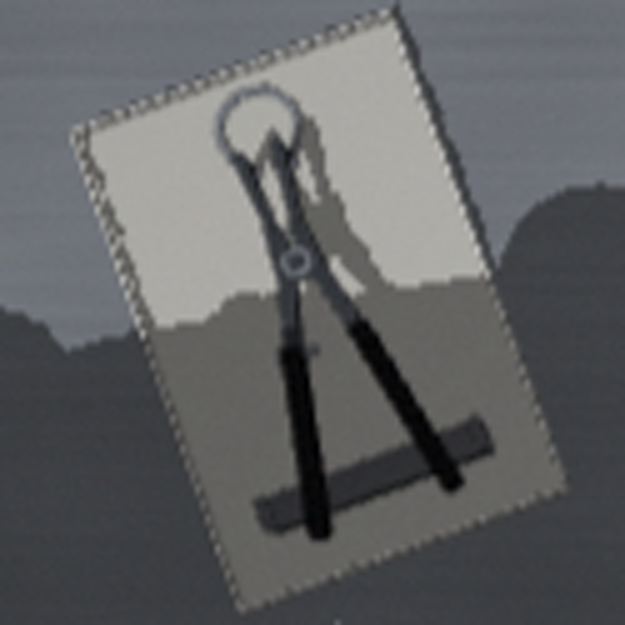

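View pics/tc2.png

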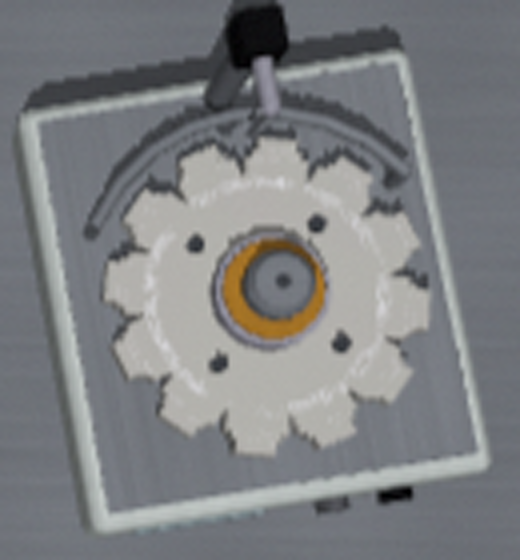

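Call:
arm_command(motion=[1, -299, 475, 0, 0, 0, 145, 1, -299, 475, 0, 0, 0, 145, 1, -299, 475, 0, 0, 0, 145, 1, -299, 475, 0, 0, 0, 145, 1, -299, 475, 0, 0, 0, 145, 1, -299, 475, 0, 0, 0, 145, 1, -299, 475, 0, 0, 0, 145, 1, -299, 475, 0, 0, 0, 145, 1, -299, 475, 0, 0, 0, 145, 1, -299, 475, 0, 0, 0, 145, 1, -299, 475, 0, 0, 0, 145, 1, -299, 475, 0, 0, 0, 145, 1, -299, 475, 0, 0, 0, 145, 1, -299, 475, 0, 0, 0, 145, 1, -299, 475, 0, 0, 0, 145, 1, -299, 475, 0, 0, 0, 145, 1, -299, 475, 0, 0, 0, 145, 1, -299, 475, 0, 0, 0, 145, 1, -299, 475, 0, 0, 0, 145, 1, -299, 475, 0, 0, 0, 145])

```text
t: 2.75
eef_pos: [543.4, 191.4, 214.7]
tcp_rot: [-3.142, 0.0, -1.22]
ft_force: [-0.4, 0.4, -0.8]
opening: 1.002
```

```bash
python3 - <<'E'
from h import *
s=env.state(); print(s['t'],s['eef_pos'].round(1),s['tcp_rot'].round(3),s['joints'].round(2))
c=env.calibration('wrist');print(np.round(np.array(c['cam_to_world']),3).tolist(),c['cx'],c['cy'])
p,d=save('wrist','w1'); 
for l in ['pliers_grip','ring_center','tray']:
   print(l,[(np.round(x['location'],1).tolist(),round(x['confidence'],2),w('wrist',x['location'],{'pliers_grip':28,'ring_center':3,'tray':2}[l],c=c).round(1)) for x in env.spot_point('wrist',l)][:3])
E
```

```text
2.75 [543.4 191.4 214.7] [-3.142  0.    -1.22 ] [0.22 0.42 1.68 0.   1.04 1.44]
[[0.344, -0.9, -0.266, 617.398], [-0.939, -0.33, -0.098, 219.73], [0.001, 0.283, -0.959, 384.181], [0.0, 0.0, 0.0, 1.0]] 252.08311097689574 190.4715566631799
pliers_grip [([253.1, 170.1], 0.95, array([541.3, 190.3,  28. ])), ([126.5, 343.2], 0.8, array([265. , 266.2,  28. ]))]
ring_center [([130.2, 251.4], 0.88, array([381.2, 299.6,   3. ])), ([250.3, 44.0], 0.59, array([664.9, 238.9,   3. ]))]
tray [([251.2, 125.3], 0.6, array([584.5, 208.5,   2. ]))]
```

View pics/w1.png

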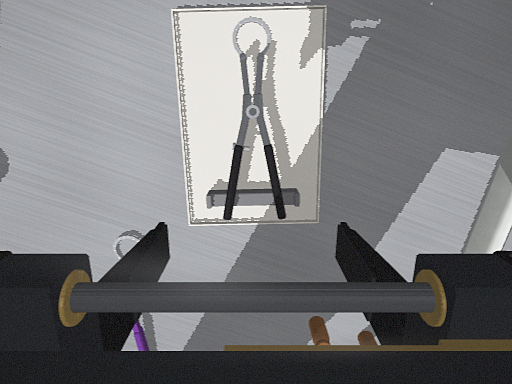

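The wrist picture shows the pliers whole: ring at (252,38), rivet (253,112), grips running to (229,217) and (281,217), with the tray bar beneath at row 197. I'll fit both grips in 3D using depth.

```bash
python3 - <<'E'
from h import *
p=cv2.imread('pics/w1.png');d=np.load('pics/w1.npy');c=env.calibration('wrist');T=np.array(c['cam_to_world'])
v,u=np.mgrid[:384,:512]
P=np.stack([(u-c['cx'])/c['fx']*d,(v-c['cy'])/c['fy']*d,d],-1)@T[:3,:3].T+T[:3,3]
g=p.max(2)
for nm,(u0,u1) in {'L':(215,252),'R':(256,292)}.items():
    m=(g<40)&(v>148)&(v<218)&(u>=u0)&(u<u1)&(P[...,2]>22)
    q=P[m];print(nm,m.sum(),q.mean(0).round(1),np.percentile(q[:,2],[5,50,95]).round(1))
    x=q[:,:2]-q[:,:2].mean(0);_,_,V=np.linalg.svd(x,full_matrices=False);print(np.degrees(np.arctan2(V[0,1],V[0,0])))
    t=x@V[0];print('ends',(q[:,:2].mean(0)+np.outer([t.min(),t.max()],V[0])).round(1).tolist())
for n,(a,z) in {'rivet':((253,112),35),'ring':((252,38),4)}.items(): print(n,d[a[1],a[0]],P[a[1],a[0]].round(1),w('wrist',a,z,c=c).round(1))
m=(u>228)&(u<276)&(v>12)&(v<64)&(P[...,2]>3.2)&(P[...,2]<14); print('ringz',np.percentile(P[m][:,2],[5,50,95]))
cr=p[5:230,165:335]; cv2.imwrite('pics/w1c.png',cv2.resize(cr,None,fx=2.6,fy=2.6,interpolation=cv2.INTER_CUBIC))
E
```

```text
L 248 [522.5 207.4  35.3] [32.3 33.9 35.5]
-169.91702442327892
ends [[616.7, 224.1], [480.8, 200.0]]
R 323 [530.9 159.2  34. ] [32.6 34.1 35.2]
-148.02661106446158
ends [[570.6, 183.9], [501.7, 140.9]]
rivet 340.29453 [600.8 212.2  34.7] [600.8 212.3  35. ]
ring 350.65155 [671.4 239.1   1.6] [671.  238.9   4. ]
ringz [3.30778418 4.01732353 5.20308107]
```

View pics/w1c.png

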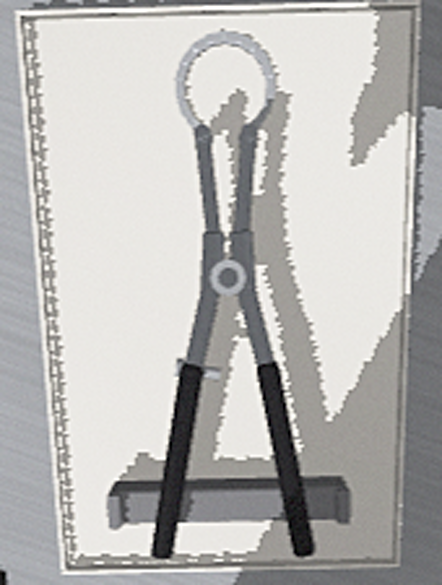

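Call:
arm_command(motion=[1, 1.2, -1.5, 35, 0, 0, -0.9, 1, 1.2, -1.5, 70, 0, 0, -0.9, 1, 1.2, -1.5, 105, 0, 0, -0.9, 1, 1.2, -1.5, 140, 0, 0, -0.9, 1, 1.2, -1.5, 165, 0, 0, -0.9, 1, 1.2, -1.5, 185, 0, 0, -0.9, 1, 1.2, -1.5, 198, 0, 0, -0.9, 1, 1.2, -1.5, 204, 0, 0, -0.9, 1, 1.2, -1.5, 206, 0, 0, -0.9, 1, 1.2, -1.5, 206, 0, 0, -0.9, 1, 1.2, -1.5, 206, 0, 0, -0.9])

```text
t: 4.05
eef_pos: [545.6, 190.9, 9.5]
tcp_rot: [-3.14, -0.0, -1.207]
ft_force: [-0.5, 0.6, 0.4]
opening: 1.003
```

```bash
python3 - <<'E'
from h import *
p,d=save('wrist','w2'); p,d=save('scene','s2')
cv2.imwrite('pics/s2c.png',cv2.resize(p[90:260,250:420,::-1],None,fx=3,fy=3))
s=env.state();print(s['t'],s['eef_pos'],s['ft_force'],s['tcp_rot'])
E
```

```text
4.15 [545.5537479  190.91682371   9.38519701] [ 0.63983497 -0.69665262  0.30874775] [-3.14028310e+00 -1.07164187e-04 -1.20699566e+00]
```

View pics/w2.png

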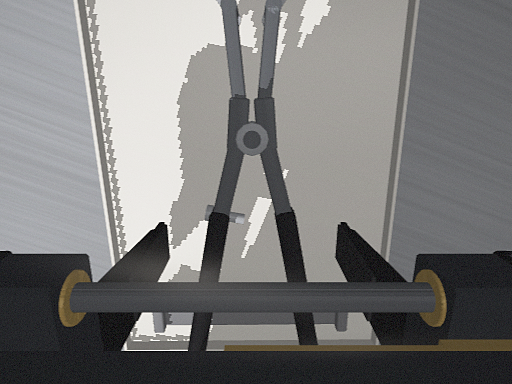

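View pics/s2c.png

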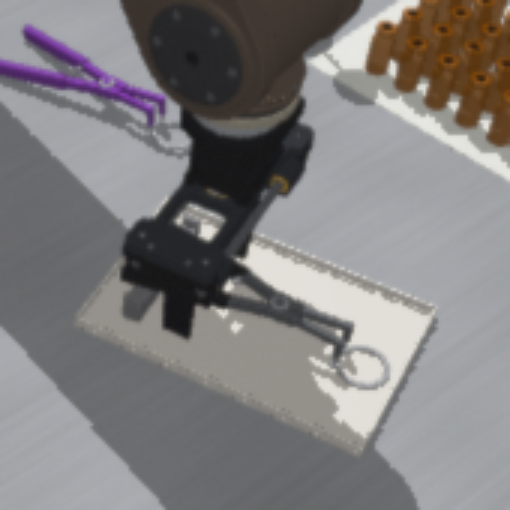

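The jaws straddle the handles symmetrically (rivet at col 252). Closing now.

Call:
arm_command(motion=[-1, 0, 0, 0, 0, 0, 0, -1, 0, 0, 0, 0, 0, 0, -1, 0, 0, 0, 0, 0, 0, -1, 0, 0, 0, 0, 0, 0, -1, 0, 0, 0, 0, 0, 0, -1, 0, 0, 0, 0, 0, 0, -1, 0, 0, 0, 0, 0, 0, -1, 0, 0, 0, 0, 0, 0, -1, 0, 0, 0, 0, 0, 0, -1, 0, 0, 0, 0, 0, 0])

```text
t: 5.15
eef_pos: [545.2, 190.8, 8.6]
tcp_rot: [-3.142, 0.0, -1.207]
ft_force: [-0.4, -0.7, 0.2]
opening: 0.278
```

```bash
python3 - <<'E'
from h import *
p,d=save('wrist','w3')
s=env.state();print(s['t'],s['eef_pos'],s['ft_force'],s['tcp_rot'],s['opening']*95)
E
```

```text
5.2 [545.17845283 190.83607052   8.5961777 ] [-0.65724935  0.24408117 -0.38465905] [-3.14156533e+00  6.09411470e-05 -1.20698742e+00] 25.84211874361235
```

View pics/w3.png

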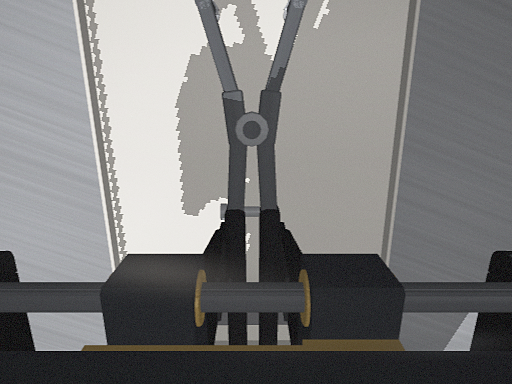

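Squeezed to the stop (about 26 mm, stop screw closed, tips spread). Lifting.

Call:
arm_command(motion=[-1, 0, 0, -5, 0, 0, 0, -1, 0, 0, -15, 0, 0, 0, -1, 0, 0, -35, 0, 0, 0, -1, 0, 0, -60, 0, 0, 0, -1, 0, 0, -85, 0, 0, 0, -1, 0, 0, -110, 0, 0, 0, -1, 0, 0, -135, 0, 0, 0, -1, 0, 0, -160, 0, 0, 0, -1, 0, 0, -180, 0, 0, 0, -1, 0, 0, -190, 0, 0, 0, -1, 0, 0, -190, 0, 0, 0, -1, 0, 0, -190, 0, 0, 0])

```text
t: 6.4
eef_pos: [544.8, 190.7, 198.1]
tcp_rot: [3.141, 0.0, -1.207]
ft_force: [-0.0, -0.7, -2.1]
opening: 0.277
```

```bash
python3 - <<'E'
from h import *
p,d=save('wrist','w4'); p,d=save('scene','s4');p2,d2=save('top','t4')
cv2.imwrite('pics/s4c.png',np.hstack([cv2.resize(p[70:240,270:440,::-1],(400,400)),cv2.resize(p2[70:240,95:265,::-1],(400,400))]))
s=env.state();print(s['t'],s['eef_pos'],s['ft_force'],s['tcp_rot'],s['opening']*95)
for n in ['scene','top']:
  for l in ['ring_center']: print(n,[(np.round(x['location'],1).tolist(),round(x['confidence'],2)) for x in env.spot_point(n,l)])
E
```

```text
6.55 [544.79016905 190.70552662 197.58244041] [ 0.91016711  0.16862158 -1.81499686] [ 3.13983433e+00  3.00617428e-04 -1.20703582e+00] 25.67146119575573
scene [([89.1, 236.6], 0.96), ([389.4, 152.2], 0.83), ([305.0, 131.9], 0.74)]
top [([399.2, 262.8], 0.79)]
```

View pics/s4c.png

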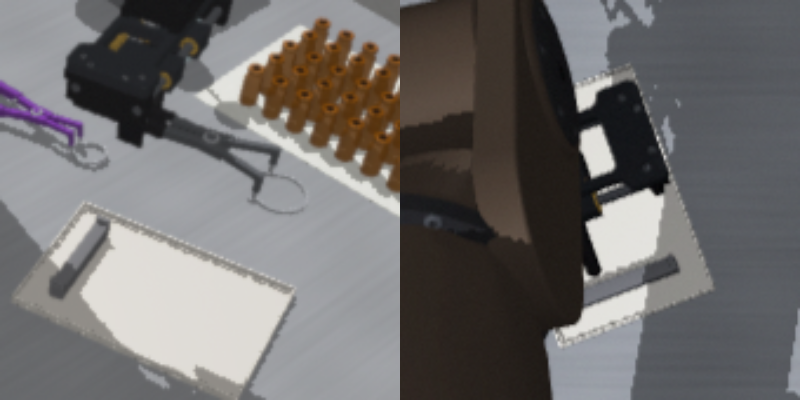

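View pics/w4.png

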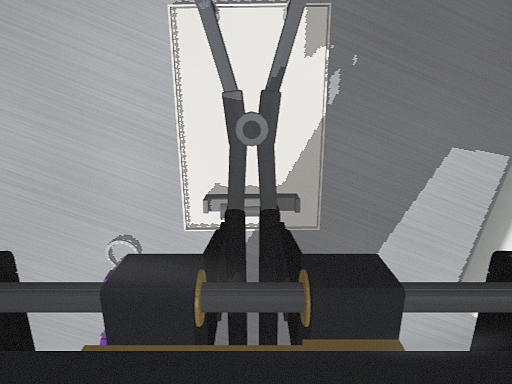

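```bash
cat >> h.py <<'E'
def cloud(n,d,c=None):
    c=c or env.calibration(n);T=np.array(c['cam_to_world']);v,u=np.mgrid[:384,:512]
    return np.stack([(u-c['cx'])/c['fx']*d,(v-c['cy'])/c['fy']*d,d],-1)@T[:3,:3].T+T[:3,3]
def proj(n,X,c=None):
    c=c or env.calibration(n);T=np.array(c['cam_to_world']);q=(np.atleast_2d(X)-T[:3,3])@T[:3,:3]
    return np.stack([q[:,0]/q[:,2]*c['fx']+c['cx'],q[:,1]/q[:,2]*c['fy']+c['cy']],1)
E
python3 - <<'E'
from h import *
for n in ['top','scene']:
    d=np.load(f'pics/{n}0.npy');P=cloud(n,d)
    near=np.hypot(P[...,0]-603,P[...,1]+193)<45
    z=P[...,2][near];h,e=np.histogram(z,bins=np.arange(60,112,2));print(n,list(zip(e.astype(int),h)))
    for lo,hi in [(97,108),(80,90)]:
        m=near&(P[...,2]>lo)&(P[...,2]<hi);q=P[m];print(lo,m.sum(),q.mean(0).round(1),((q.min(0)+q.max(0))/2).round(1),np.ptp(q,axis=0).round(1))
print(w('scene',(388,151.6),189).round(1),w('scene',(389.4,152.2),189).round(1))
p=cv2.imread('pics/scene0.png');cv2.imwrite('pics/sp.png',cv2.resize(p[235:325,140:250],None,fx=7,fy=6.6,interpolation=cv2.INTER_CUBIC))
E
```

```text
top [(np.int64(60), np.int64(0)), (np.int64(62), np.int64(4)), (np.int64(64), np.int64(75)), (np.int64(66), np.int64(355)), (np.int64(68), np.int64(239)), (np.int64(70), np.int64(57)), (np.int64(72), np.int64(14)), (np.int64(74), np.int64(12)), (np.int64(76), np.int64(18)), (np.int64(78), np.int64(88)), (np.int64(80), np.int64(110)), (np.int64(82), np.int64(129)), (np.int64(84), np.int64(38)), (np.int64(86), np.int64(9)), (np.int64(88), np.int64(4)), (np.int64(90), np.int64(4)), (np.int64(92), np.int64(7)), (np.int64(94), np.int64(19)), (np.int64(96), np.int64(51)), (np.int64(98), np.int64(104)), (np.int64(100), np.int64(53)), (np.int64(102), np.int64(7)), (np.int64(104), np.int64(0)), (np.int64(106), np.int64(0)), (np.int64(108), np.int64(0))]
97 196 [ 603.4 -192.2   99.4] [ 603.6 -192.1  100.1] [33.6 30.7  5.9]
80 290 [ 601.6 -189.9   82.6] [ 605.5 -193.2   85. ] [55.5 58.  10. ]
scene [(np.int64(60), np.int64(0)), (np.int64(62), np.int64(0)), (np.int64(64), np.int64(0)), (np.int64(66), np.int64(15)), (np.int64(68), np.int64(259)), (np.int64(70), np.int64(415)), (np.int64(72), np.int64(113)), (np.int64(74), np.int64(33)), (np.int64(76), np.int64(16)), (np.int64(78), np.int64(17)), (np.int64(80), np.int64(69)), (np.int64(82), np.int64(117)), (np.int64(84), np.int64(160)), (np.int64(86), np.int64(76)), (np.int64(88), np.int64(9)), (np.int64(90), np.int64(11)), (np.int64(92), np.int64(10)), (np.int64(94), np.int64(14)), (np.int64(96), np.int64(16)), (np.int64(98), np.int64(46)), (np.int64(100), np.int64(94)), (np.int64(102), np.int64(103)), (np.int64(104), np.int64(14)), (np.int64(106), np.int64(0)), (np.int64(108), np.int64(0))]
97 269 [ 605.  -196.3  101.5] [ 603.5 -195.6  101.5] [36.8 34.7  8.9]
80 431 [ 610.7 -198.3   84.3] [ 603.5 -195.6   85. ] [60.1 58.9 10. ]
[664.9 240.3 189. ] [667.7 241.2 189. ]
```

View pics/sp.png

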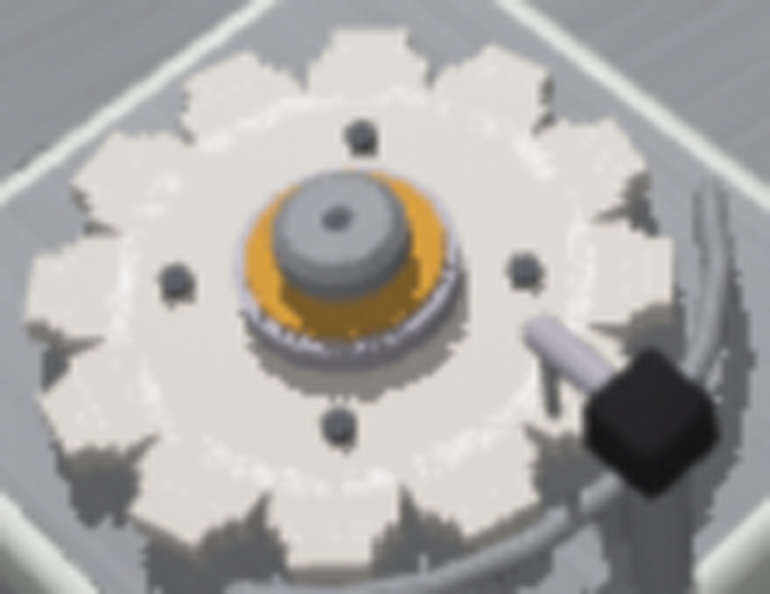

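Call:
arm_command(motion=[-1, 7, 4, 0, 0, 0, 0.2, -1, 21, 13, 0, 0, 0, 0.6, -1, 46, 27, 0, 0, 0, 1.4, -1, 75, 44, 0, 0, 0, 2.3, -1, 107, 63, 0, 0, 0, 3.2, -1, 139, 82, 0, 0, 0, 4.2, -1, 171, 101, 0, 0, 0, 5.2, -1, 203, 120, 0, 0, 0, 6.2, -1, 235, 139, 0, 0, 0, 7.1, -1, 267, 158, 0, 0, 0, 8.1, -1, 295, 175, 0, 0, 0, 9, -1, 320, 190, 0, 0, 0, 9.7, -1, 338, 200, 0, 0, 0, 10.3, -1, 350, 207, 0, 0, 0, 10.6, -1, 355, 210.5, 0, 0, 0, 10.8, -1, 355, 210.5, 0, 0, 0, 10.8, -1, 355, 210.5, 0, 0, 0, 10.8])

```text
t: 8.35
eef_pos: [474.7, -215.3, 198.6]
tcp_rot: [3.142, 0.0, -1.395]
ft_force: [-0.0, 0.4, -1.7]
opening: 0.273
```

```bash
python3 - <<'E'
from h import *
print('mark',w('top',(366,140),102).round(1),w('scene',(188.3,268),102).round(1))
s=env.state();print(s['t'],s['eef_pos'],s['ft_force'],s['tcp_rot'],s['opening']*95)
c=env.calibration('wrist');p,d=save('wrist','w5');p0,_=save('scene','s5');p2,d2=save('top','t5')
np.save('pics/w5T.npy',np.array(c['cam_to_world']))
cv2.imwrite('pics/s5c.png',np.hstack([cv2.resize(p0[200:330,125:255,::-1],(400,400)),cv2.resize(p2[70:210,295:435,::-1],(400,400))]))
E
```

```text
mark [ 602.6 -194.   102. ] [ 603.5 -194.8  102. ]
8.35 [ 474.66735427 -215.25551346  198.57933551] [-0.0064288   0.4100645  -1.73620217] [ 3.14152240e+00  3.62347486e-04 -1.39507262e+00] 25.975853170119535
```

View pics/w5.png

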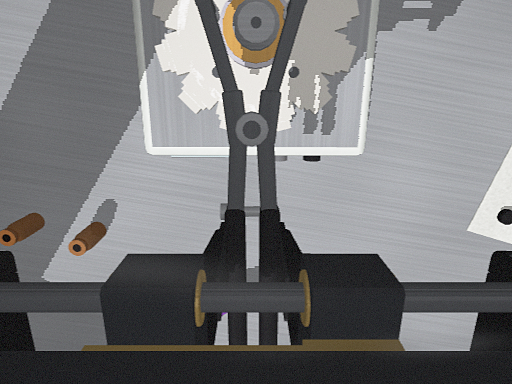

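View pics/s5c.png

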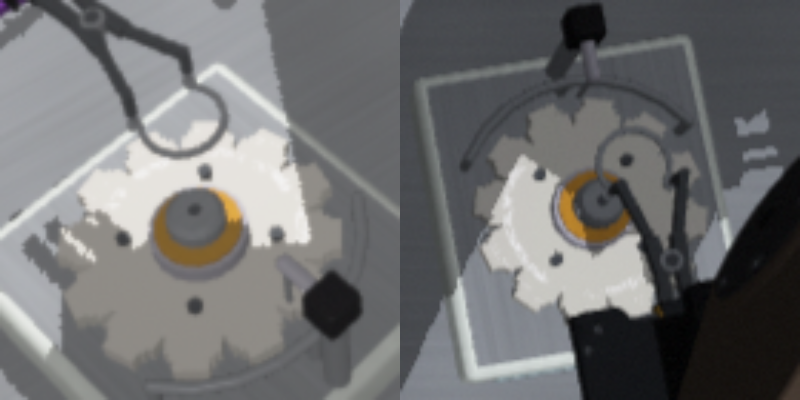

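The wrist picture shows the spindle end's centre mark at (256,22) between the tips, rivet at (251,128). In the scene crop the ring is about level; in the top crop it is up-right of the spindle, as expected from parallax.

```bash
cat > fit.py <<'E'
from h import *
from scipy.optimize import least_squares
def ringfit(n,img,guess,roi,yaw,inner=None):
    pass
E
python3 - <<'E'
from h import *
s=env.state();e=s['eef_pos'];y=s['tcp_rot'][2]
ax=-np.array([np.sin(y),-np.cos(y)]);lat=np.array([-ax[1],ax[0]])
print('pliers yaw',np.degrees(np.arctan2(ax[1],ax[0])))
M=w('wrist',(256,22),102);print('mark wrist',M.round(1),'ahead',(M[:2]-e[:2])@ax,'lat(left+)',(M[:2]-e[:2])@lat)
# rivet lateral
d=np.load('pics/w5.npy');P=cloud('wrist',d)
R=P[128,251];print('rivet',R.round(1),(R[:2]-e[:2])@ax,(R[:2]-e[:2])@lat)
for q in [(205,8),(297,8),(222,70),(280,70)]:
    X=P[q[1],q[0]];print(q,X[2].round(1),((X[:2]-e[:2])@ax).round(1),((X[:2]-e[:2])@lat).round(1))
p=cv2.imread('pics/w5.png');cv2.imwrite('pics/w5c.png',cv2.resize(p[0:140,180:330],None,fx=5,fy=4.2,interpolation=cv2.INTER_CUBIC))
a=cv2.imread('pics/scene5.png') if 0 else cv2.imread('pics/s5.png')
cv2.imwrite('pics/s5z.png',cv2.resize(a[195:285,150:240],None,fx=6.6,fy=6.6,interpolation=cv2.INTER_CUBIC))
a=cv2.imread('pics/t5.png');cv2.imwrite('pics/t5z.png',cv2.resize(a[100:180,345:425],None,fx=7,fy=7,interpolation=cv2.INTER_CUBIC))
rc=np.r_[e[:2]+131*ax,e[2]+19-25-3];print('nominal ring',rc.round(1),'scene',proj('scene',rc),'top',proj('top',rc))
E
```

```text
pliers yaw 10.113966164848195
mark wrist [ 603.  -194.4  102. ] ahead 129.78915572049564 lat(left+) -2.1138872760407574
rivet [ 538.5 -202.4  224.4] 64.86889718695475 1.279986268017464
(205, 8) 221.6 112.1 19.7
(297, 8) 221.6 112.1 -17.2
(222, 70) 221.3 88.7 13.5
(280, 70) 221.9 88.7 -10.9
nominal ring [ 603.9 -192.1  189.6] scene [[183.65823425 239.56924453]] top [[377.74290393 128.03763623]]
```

View pics/w5c.png

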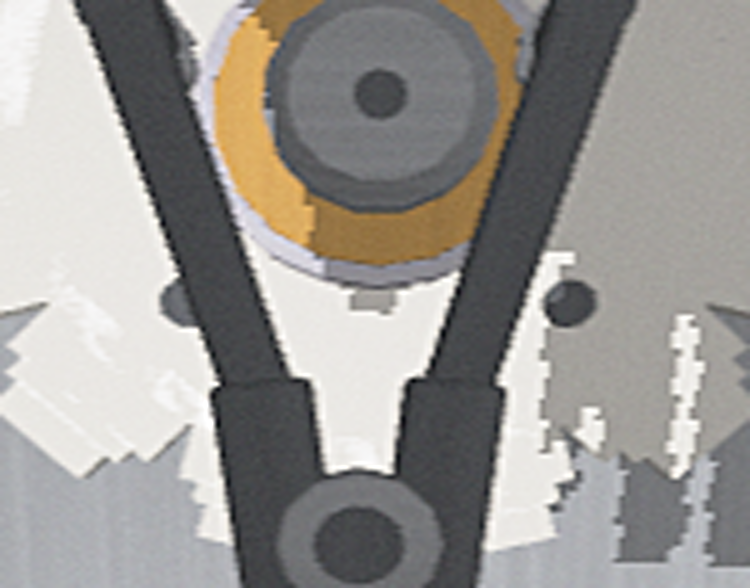

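View pics/s5z.png

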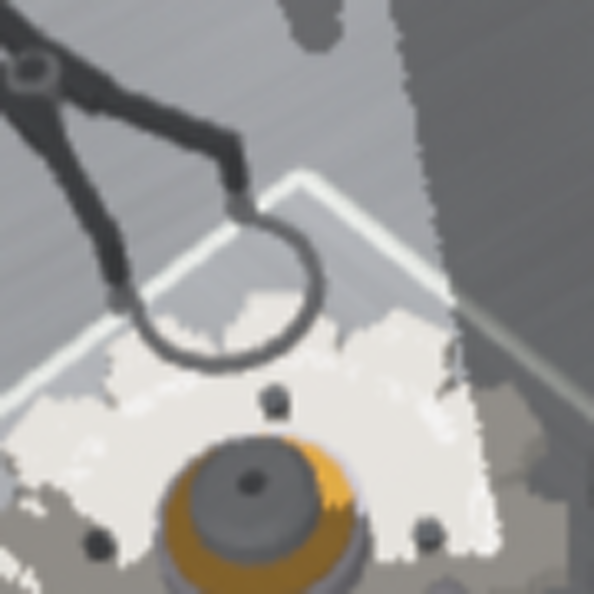

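View pics/t5z.png

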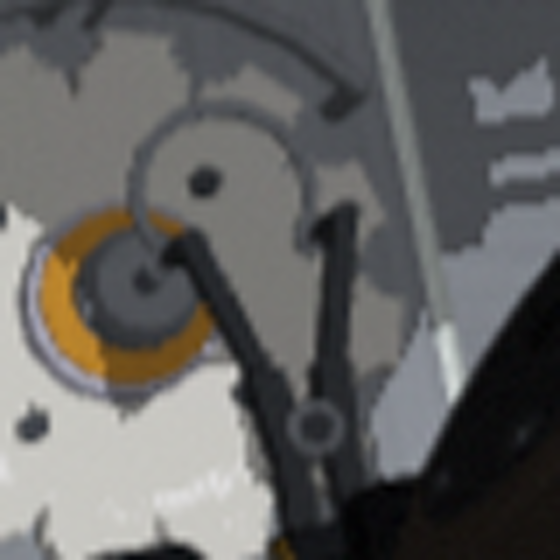

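```bash
cat > fit.py <<'E'
from h import *
from scipy.optimize import least_squares
def toimg(pts,k,o): return (np.array(pts,float)+.5)/k-.5+np.array(o)
def fit(obs,marks,z0=190,r0=21.5,fixz=None):
    # per camera bias b set so that mark at z=102 agrees with (0,0): ring xy relative to mark
    cs={n:env.calibration(n) for n in obs}
    mk={n:w(n,marks[n],102,c=cs[n]) for n in obs}
    def res(q,full=False):
        out=[]
        x,y,z,r=q
        if fixz is not None: z=fixz
        for n in obs:
            c=cs[n]
            for uv in obs[n]:
                X=w(n,uv,z,c=c)-mk[n]; out.append(np.hypot(X[0]-x,X[1]-y)-r)
        return np.array(out)
    s=least_squares(res,[0,0,z0,r0],loss='soft_l1')
    return s.x,np.sqrt(np.mean(res(s.x)**2)),mk
E
python3 - <<'E'
from fit import *
S=toimg([(137,303),(158,340),(190,360),(220,364),(260,357),(295,335),(315,305),(320,280),(312,250),(290,225),(262,215)],6.6,(150,195))
Tt=toimg([(158,240),(142,210),(137,180),(148,145),(175,115),(210,105),(250,112),(285,140),(303,175),(310,215)],7,(345,100))
mk={'scene':toimg([(252,482)],6.6,(150,195))[0],'top':toimg([(146,281)],7,(345,100))[0]}
y=env.state()['tcp_rot'][2];ax=-np.array([np.sin(y),-np.cos(y)]);lat=np.array([-ax[1],ax[0]])
for o in [{'scene':S,'top':Tt},{'scene':S},{'top':Tt}]:
  for fz in ([None,189.5] if len(o)==2 else [187,189.5,192]):
    q,r,m=fit(o,mk,fixz=fz);print(list(o),fz,q.round(2),'rms',r.round(2),'ring-mark ahead',(q[:2]@ax).round(2),'lat',(q[:2]@lat).round(2),{k:v.round(1).tolist() for k,v in m.items()})
E
```

```text
['scene', 'top'] None [  2.25   4.42 193.32  22.44] rms 0.73 ring-mark ahead 2.99 lat 3.95 {'scene': [602.3, -195.1, 102.0], 'top': [603.1, -192.9, 102.0]}
['scene', 'top'] 189.5 [  0.73   4.56 195.36  22.8 ] rms 1.66 ring-mark ahead 1.51 lat 4.36 {'scene': [602.3, -195.1, 102.0], 'top': [603.1, -192.9, 102.0]}
['scene'] 187 [ -2.29   6.2  190.    23.15] rms 0.24 ring-mark ahead -1.17 lat 6.5 {'scene': [602.3, -195.1, 102.0]}
['scene'] 189.5 [ -0.6    5.54 190.    23.05] rms 0.24 ring-mark ahead 0.38 lat 5.56 {'scene': [602.3, -195.1, 102.0]}
['scene'] 192 [  1.1    4.88 189.63  22.95] rms 0.24 ring-mark ahead 1.94 lat 4.61 {'scene': [602.3, -195.1, 102.0]}
['top'] 187 [  4.56   2.77 190.    21.76] rms 0.74 ring-mark ahead 4.98 lat 1.92 {'top': [603.1, -192.9, 102.0]}
['top'] 189.5 [  3.88   3.5  190.    21.68] rms 0.74 ring-mark ahead 4.43 lat 2.77 {'top': [603.1, -192.9, 102.0]}
['top'] 192 [  3.19   4.23 190.    21.61] rms 0.74 ring-mark ahead 3.88 lat 3.61 {'top': [603.1, -192.9, 102.0]}
```

The three estimates agree: the ring sits 3 mm too far ahead and about 3.6 mm to the left of the spindle. Correcting this and lowering 68 mm, still above the spindle end.

Call:
arm_command(motion=[-1, 2, 1.5, 4, 0, 0, 0, -1, 3.6, 3, 12, 0, 0, 0, -1, 3.6, 3, 24, 0, 0, 0, -1, 3.6, 3, 36, 0, 0, 0, -1, 3.6, 3, 48, 0, 0, 0, -1, 3.6, 3, 58, 0, 0, 0, -1, 3.6, 3, 65, 0, 0, 0, -1, 3.6, 3, 68, 0, 0, 0, -1, 3.6, 3, 68, 0, 0, 0, -1, 3.6, 3, 68, 0, 0, 0])

```text
t: 9.5
eef_pos: [472.6, -220.0, 130.9]
tcp_rot: [-3.141, -0.0, -1.396]
ft_force: [1.1, 0.5, -1.7]
opening: 0.274
```

```bash
python3 - <<'E'
from h import *
s=env.state();print(s['t'],s['eef_pos'],s['ft_force'],s['tcp_rot'],s['opening']*95)
p,d=save('wrist','w6');a,_=save('scene','s6');b,_=save('top','t6')
cv2.imwrite('pics/s6z.png',cv2.resize(a[215:305,150:240,::-1],None,fx=6.6,fy=6.6,interpolation=cv2.INTER_CUBIC))
cv2.imwrite('pics/t6z.png',cv2.resize(b[100:180,335:415,::-1],None,fx=7,fy=7,interpolation=cv2.INTER_CUBIC))
E
```

```text
9.5 [ 472.63575661 -220.02007869  130.88874617] [ 1.10170114  0.51178117 -1.73757371] [-3.14112167e+00 -2.93782213e-04 -1.39552483e+00] 26.03167530585229
```

View pics/s6z.png

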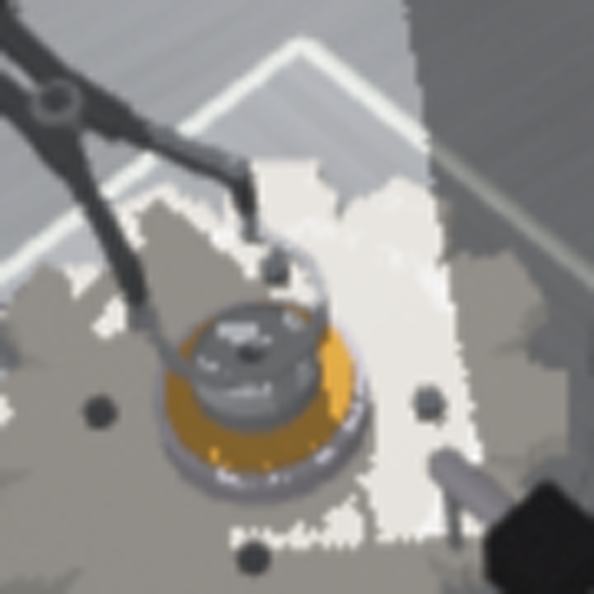

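View pics/t6z.png

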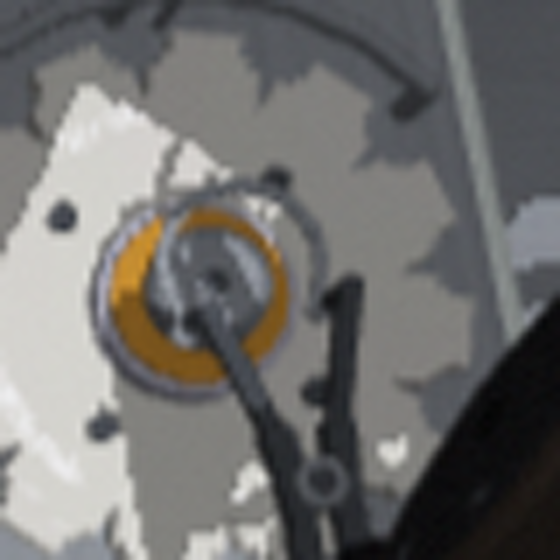

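View pics/w6.png

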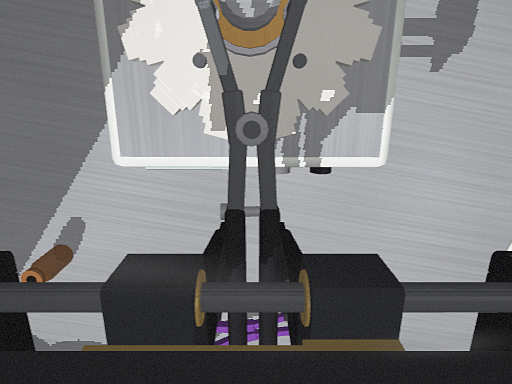

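```bash
cat >> fit.py <<'E'
def overlay(n,fn,roi,k,center_rel,z,mark,out,r=(20,25)):
    a=cv2.imread(f'pics/{fn}.png');u0,v0,u1,v1=roi
    im=cv2.resize(a[v0:v1,u0:u1],None,fx=k,fy=k,interpolation=cv2.INTER_CUBIC);im2=im.copy()
    m=w(n,mark,102);t=np.linspace(0,2*np.pi,200)
    for rr,col in zip(r,[(0,0,255),(0,255,0)]):
        X=np.stack([m[0]+center_rel[0]+rr*np.cos(t),m[1]+center_rel[1]+rr*np.sin(t),np.full(200,z)],1)
        q=((proj(n,X)-[u0,v0]+.5)*k-.5)
        cv2.polylines(im2,[np.round(q).astype(int)],True,col,1)
    cv2.imwrite(f'pics/{out}.png',np.hstack([im,im2]))
E
python3 - <<'E'
from fit import *
a=toimg([(252,352)],6.6,(150,215))[0];b=toimg([(216,280)],7,(335,100))[0];print(a,b)
overlay('scene','s6',(160,235,210,285),8,(0,0),123,a,'o1')
overlay('top','t6',(345,110,395,160),8,(0,0),123,b,'o2')
E
```

```text
[187.75757576 267.90909091] [365.42857143 139.57142857]
```

View pics/o1.png

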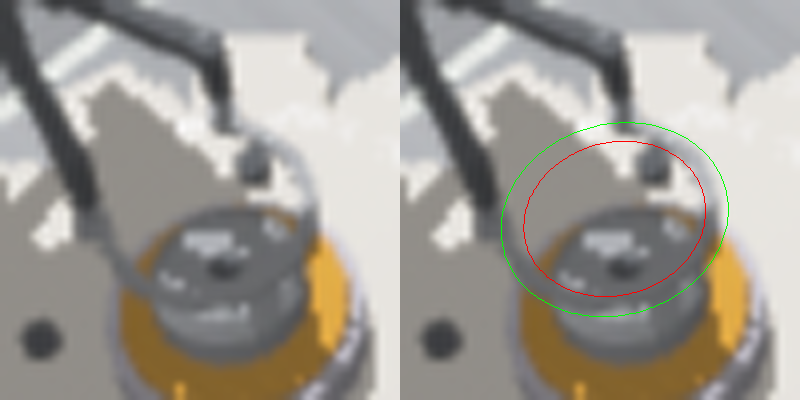

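View pics/o2.png

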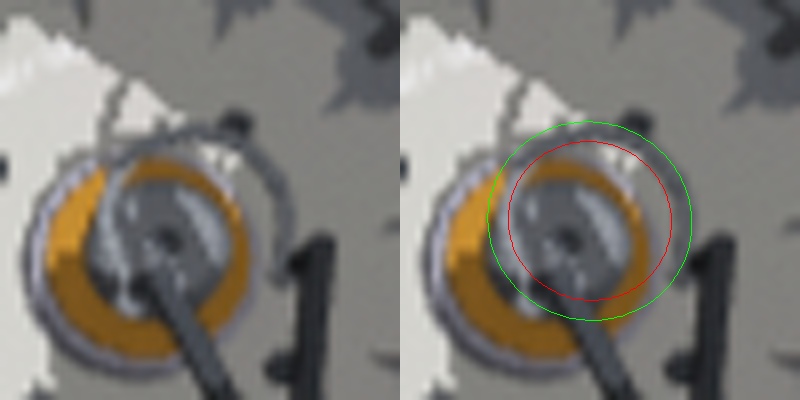

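```bash
python3 - <<'E'
from fit import *
S=toimg([(103,235),(122,272),(150,297),(180,309),(313,215),(306,182),(285,152),(258,134)],8,(160,235))
Tt=toimg([(112,215),(113,185),(130,157),(165,138),(205,134),(245,148),(275,180),(290,215),(285,250)],8,(345,110))
mk={'scene':np.array([187.9,267.95]),'top':np.array([365.6,139.7])}
y=env.state()['tcp_rot'][2];ax=-np.array([np.sin(y),-np.cos(y)]);lat=np.array([-ax[1],ax[0]])
for o in [{'scene':S,'top':Tt},{'scene':S},{'top':Tt}]:
  for fz in ([None,122,125] if len(o)==2 else [120,122.5,125]):
    q,r,m=fit(o,mk,fixz=fz,z0=123);print(list(o),fz,q.round(2),'rms',r.round(2),'ring-mark ahead',(q[:2]@ax).round(2),'lat',(q[:2]@lat).round(2))
# wrist
s=env.state();e=s['eef_pos'];d=np.load('pics/w6.npy');P=cloud('wrist',d)
p=cv2.imread('pics/w6.png');cv2.imwrite('pics/w6c.png',cv2.resize(p[0:80,190:320],None,fx=6,fy=6,interpolation=cv2.INTER_CUBIC))
E
```

```text
['scene', 'top'] None [ -0.71  -1.32 123.61  22.79] rms 0.59 ring-mark ahead -0.93 lat -1.17
['scene', 'top'] 122 [ -0.92  -1.25 123.    23.02] rms 0.8 ring-mark ahead -1.13 lat -1.07
['scene', 'top'] 125 [ -0.53  -1.38 123.    22.58] rms 0.68 ring-mark ahead -0.76 lat -1.27
['scene'] 120 [ -2.95  -0.49 122.94  23.14] rms 0.38 ring-mark ahead -2.99 lat 0.03
['scene'] 122.5 [ -1.43  -1.05 121.56  23.05] rms 0.37 ring-mark ahead -1.59 lat -0.79
['scene'] 125 [ 9.0000e-02 -1.6200e+00  1.1909e+02  2.2960e+01] rms 0.37 ring-mark ahead -0.19 lat -1.61
['top'] 120 [  0.85  -2.6  123.12  22.29] rms 0.52 ring-mark ahead 0.39 lat -2.71
['top'] 122.5 [  0.24  -1.91 121.08  22.22] rms 0.52 ring-mark ahead -0.09 lat -1.92
['top'] 125 [ -0.37  -1.22 123.97  22.14] rms 0.52 ring-mark ahead -0.58 lat -1.14
```

View pics/w6c.png

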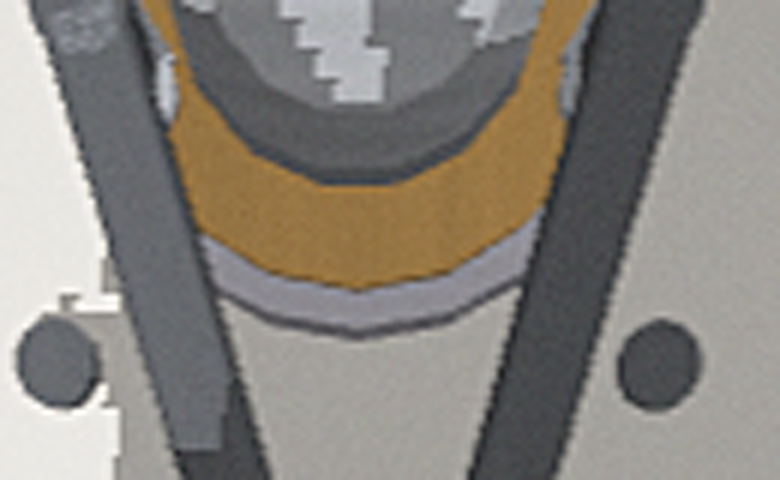

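```bash
python3 - <<'E'
from h import *
s=env.state();e=s['eef_pos'];y=s['tcp_rot'][2];ax=-np.array([np.sin(y),-np.cos(y)]);lat=np.array([-ax[1],ax[0]])
def f(uv,z,add): X=w('wrist',uv,z);r=X[:2]-e[:2];print(uv,z,(r@ax+add).round(2),(r@lat).round(2))
f((249.8,48),85,26.5); f((249.8,17),102,14); f((249.8,30),98,18); f((249.8,55),80,30)
f((251.5,128),224.4-67.7,0)
E
```

```text
(249.8, 48) 85 132.35 2.19
(249.8, 17) 102 133.4 2.07
(249.8, 30) 98 131.61 2.1
(249.8, 55) 80 132.42 2.22
(251.5, 128) 156.7 64.84 1.11
```

Wrist view and fit agree on lateral: shift 1.1 mm left. Ahead it is within about 0.5 mm. Lowering to just around the spindle end.

Call:
arm_command(motion=[-1, -1.1, -0.3, 1, 0, 0, 0, -1, -1.1, -0.3, 4, 0, 0, 0, -1, -1.1, -0.3, 8, 0, 0, 0, -1, -1.1, -0.3, 12, 0, 0, 0, -1, -1.1, -0.3, 16, 0, 0, 0, -1, -1.1, -0.3, 20, 0, 0, 0, -1, -1.1, -0.3, 23, 0, 0, 0, -1, -1.1, -0.3, 24, 0, 0, 0, -1, -1.1, -0.3, 24, 0, 0, 0])

```text
t: 10.55
eef_pos: [472.5, -218.8, 106.5]
tcp_rot: [3.141, 0.0, -1.396]
ft_force: [0.3, -1.0, -1.9]
opening: 0.274
```

```bash
python3 - <<'E'
from fit import *
s=env.state();print(s['t'],s['eef_pos'],s['ft_force'],s['moment'],s['tcp_rot'],s['opening']*95)
p,d=save('wrist','w7');a,_=save('scene','s7');b,_=save('top','t7')
a=np.array([187.9,267.95]);b=np.array([365.6,139.7])
overlay('scene','s7',(160,240,210,290),8,(0,0),99,a,'o3')
overlay('top','t7',(340,115,390,165),8,(0,0),99,b,'o4')
cv2.imwrite('pics/w7c.png',cv2.resize(p[0:80,190:320,::-1],None,fx=6,fy=6,interpolation=cv2.INTER_CUBIC))
E
```

```text
10.55 [ 472.53068643 -218.77093549  106.45967421] [ 0.26994551 -1.04518433 -1.88625283] [-0.08740433  0.24901071 -0.03129008] [ 3.14148498e+00  2.19736810e-04 -1.39552887e+00] 26.039287129758975
```

View pics/o3.png

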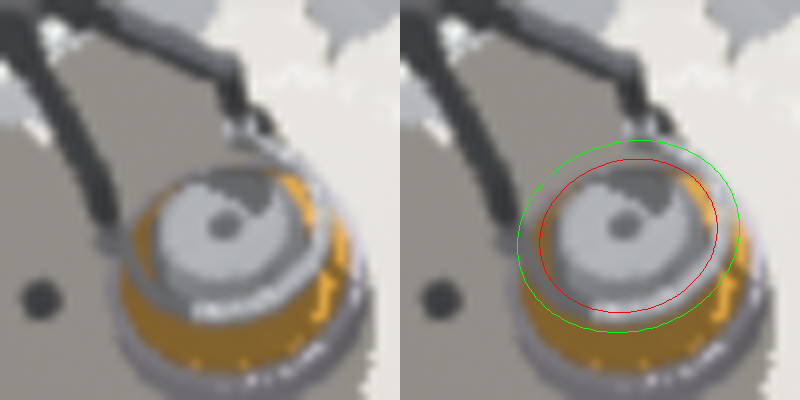

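View pics/o4.png

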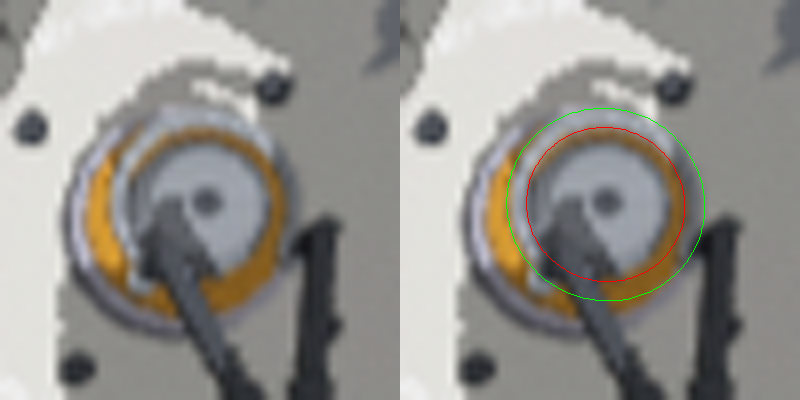

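View pics/w7c.png

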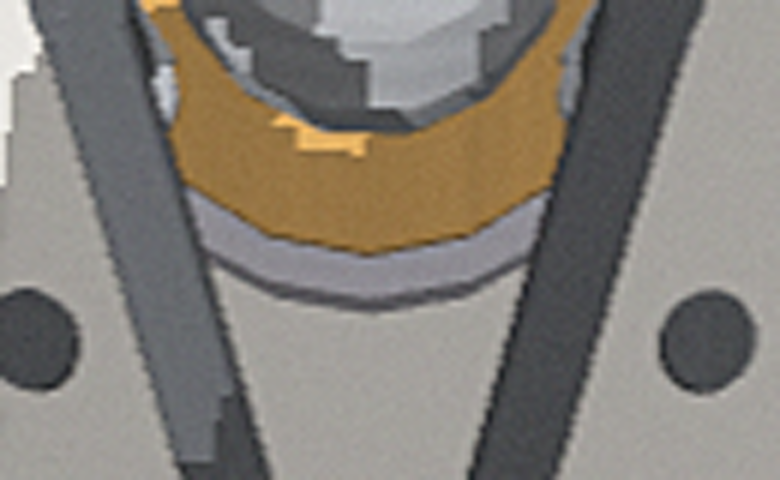

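```bash
python3 - <<'E'
from h import *
for n,f,r in [('scene','s7',(160,245,210,290)),('top','t7',(345,118,385,158))]:
    a=cv2.imread(f'pics/{f}.png');cv2.imwrite(f'pics/z{n}.png',cv2.resize(a[r[1]:r[3],r[0]:r[2]],None,fx=14,fy=14,interpolation=cv2.INTER_LANCZOS4)[:600])
E
```

```text
(no output)
```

View pics/zscene.png

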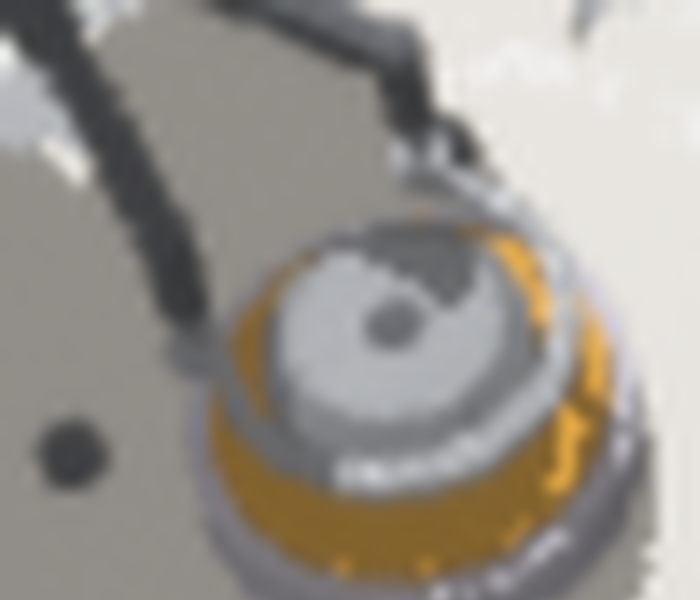

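View pics/ztop.png

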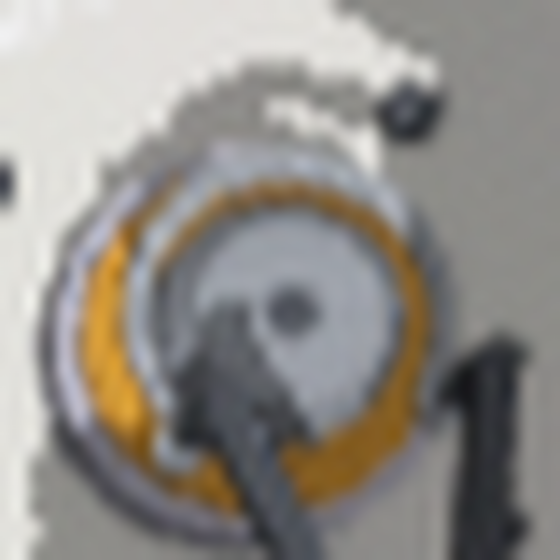

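```bash
python3 - <<'E'
from fit import *
S=toimg([(228,390),(262,440),(310,468),(370,475),(440,462),(505,430),(550,385),(568,340),(560,285),(540,235),(500,200),(455,178)],14,(160,245))
Tt=toimg([(145,340),(140,290),(162,230),(200,190),(250,168),(300,165),(350,178),(395,205),(425,245)],14,(345,118))
mk={'scene':toimg([(395,325)],14,(160,245))[0],'top':toimg([(295,308)],14,(345,118))[0]};print(mk)
y=env.state()['tcp_rot'][2];ax=-np.array([np.sin(y),-np.cos(y)]);lat=np.array([-ax[1],ax[0]])
for o in [{'scene':S,'top':Tt},{'scene':S},{'top':Tt}]:
  for fz in ([None,97,99] if len(o)==2 else [97,99]):
    q,r,m=fit(o,mk,fixz=fz,z0=99);print(list(o),fz,q.round(2),'rms',r.round(2),'ring-mark ahead',(q[:2]@ax).round(2),'lat',(q[:2]@lat).round(2))
E
```

```text
{'scene': array([187.75, 267.75]), 'top': array([365.60714286, 139.53571429])}
['scene', 'top'] None [ -0.86   0.12 101.11  22.37] rms 0.36 ring-mark ahead -0.83 lat 0.27
['scene', 'top'] 97 [ -1.84   0.43 200.28  22.66] rms 1.43 ring-mark ahead -1.74 lat 0.74
['scene', 'top'] 99 [-1.29  0.23 99.   22.53] rms 0.8 ring-mark ahead -1.23 lat 0.45
['scene'] 97 [-3.43  0.98 99.   22.64] rms 0.37 ring-mark ahead -3.21 lat 1.56
['scene'] 99 [-2.25  0.54 99.   22.57] rms 0.37 ring-mark ahead -2.12 lat 0.92
['top'] 97 [ 0.89 -0.7  99.   21.85] rms 0.14 ring-mark ahead 0.76 lat -0.84
['top'] 99 [ 0.42 -0.17 99.   21.8 ] rms 0.14 ring-mark ahead 0.38 lat -0.24
```

Ring is level and encircles the spindle end within about 1 mm. Lowering 7 mm, watching force.

Call:
arm_command(motion=[-1, 0, -0.2, 1.5, 0, 0, 0, -1, 0, -0.2, 3, 0, 0, 0, -1, 0, -0.2, 4.5, 0, 0, 0, -1, 0, -0.2, 6, 0, 0, 0, -1, 0, -0.2, 7, 0, 0, 0, -1, 0, -0.2, 7, 0, 0, 0])

```text
t: 11.3
eef_pos: [472.7, -218.7, 99.4]
tcp_rot: [3.141, 0.0, -1.396]
ft_force: [-0.7, 0.4, -2.1]
opening: 0.273
```

```bash
python3 - <<'E'
from fit import *
s=env.state();print(s['t'],s['eef_pos'],s['ft_force'],s['moment'],s['tcp_rot'],s['opening']*95)
p,d=save('wrist','w8');a,_=save('scene','s8');b,_=save('top','t8')
for n,a,r in [('scene',a,(160,245,210,287)),('top',b,(345,118,385,158))]:
    cv2.imwrite(f'pics/z8{n}.png',cv2.resize(a[r[1]:r[3],r[0]:r[2],::-1],None,fx=14,fy=14,interpolation=cv2.INTER_LANCZOS4))
cv2.imwrite('pics/w8c.png',cv2.resize(p[0:80,190:320,::-1],None,fx=6,fy=6,interpolation=cv2.INTER_CUBIC))
E
```

```text
11.3 [ 472.6982487  -218.69255222   99.42882158] [-0.72880423  0.38663232 -2.1412067 ] [-0.00915541  0.21691595 -0.02412127] [ 3.14146201e+00  2.73766119e-04 -1.39551194e+00] 25.95158333307353
```

View pics/z8scene.png

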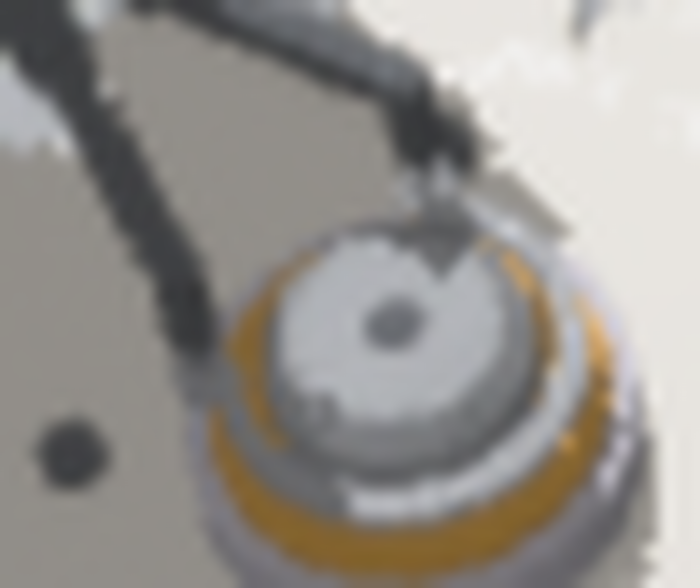

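View pics/z8top.png

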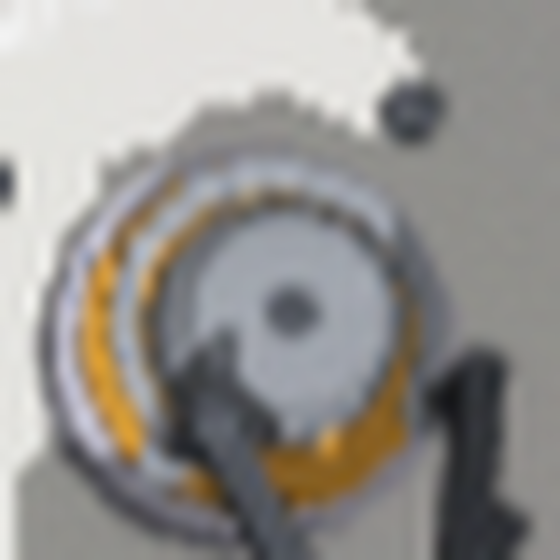

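View pics/w8c.png

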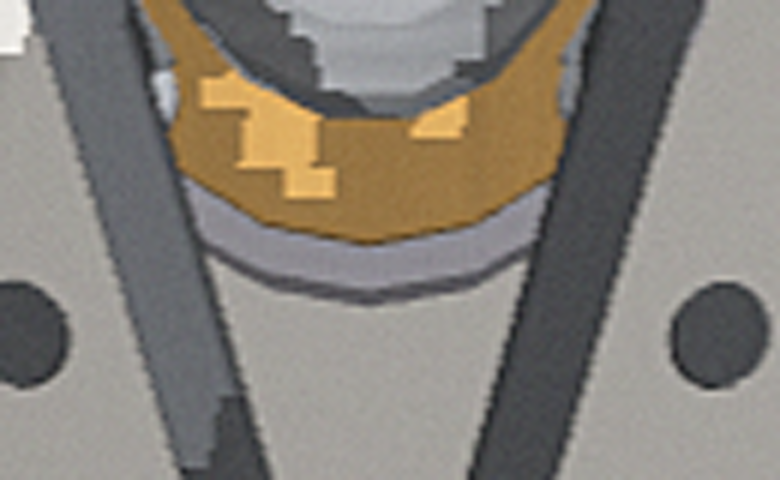

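```bash
python3 - <<'E'
from fit import *
S=toimg([(230,430),(265,470),(310,493),(370,504),(440,493),(510,462),(560,415),(578,365),(575,310),(550,260),(510,225)],14,(160,245))
Tt=toimg([(135,390),(125,340),(135,275),(165,225),(205,192),(250,178),(300,175),(350,190),(390,215)],14,(345,118))
mk={'scene':np.array([187.75,267.75]),'top':np.array([365.6,139.6])}
y=env.state()['tcp_rot'][2];ax=-np.array([np.sin(y),-np.cos(y)]);lat=np.array([-ax[1],ax[0]])
for o in [{'scene':S,'top':Tt},{'scene':S},{'top':Tt}]:
  for fz in ([None] if len(o)==2 else [90,92,94]):
    q,r,m=fit(o,mk,fixz=fz,z0=93);print(list(o),fz,q.round(2),'rms',r.round(2),'ahead',(q[:2]@ax).round(2),'lat',(q[:2]@lat).round(2))
E
```

```text
['scene', 'top'] None [-1.230e+00 -8.000e-02  9.458e+01  2.319e+01] rms 0.4 ahead -1.23 lat 0.14
['scene'] 90 [-3.74  1.1  90.13 23.37] rms 0.45 ahead -3.49 lat 1.73
['scene'] 92 [-2.57  0.66 93.73 23.3 ] rms 0.45 ahead -2.41 lat 1.1
['scene'] 94 [-1.4   0.22 93.   23.24] rms 0.45 ahead -1.34 lat 0.46
['top'] 90 [-0.56 -1.71 92.93 23.59] rms 0.14 ahead -0.85 lat -1.59
['top'] 92 [-1.02 -1.18 92.98 23.53] rms 0.14 ahead -1.21 lat -0.99
['top'] 94 [-1.49 -0.65 93.   23.47] rms 0.14 ahead -1.58 lat -0.38
```

Call:
arm_command(motion=[-1, 0, -0.6, 0.5, 0, 0, 0, -1, 0, -0.6, 1.2, 0, 0, 0, -1, 0, -0.6, 1.9, 0, 0, 0, -1, 0, -0.6, 2.5, 0, 0, 0, -1, 0, -0.6, 3, 0, 0, 0, -1, 0, -0.6, 3, 0, 0, 0, -1, 0, -0.6, 3, 0, 0, 0])

```text
t: 12.15
eef_pos: [473.3, -218.6, 96.6]
tcp_rot: [-3.142, 0.0, -1.396]
ft_force: [-0.5, -0.7, -1.7]
opening: 0.277
```

```bash
cat > look.py <<'E'
from fit import *
import sys
k=sys.argv[1]
s=env.state();print(s['t'],s['eef_pos'].round(2),s['ft_force'].round(2),s['moment'].round(3),s['opening']*95)
a,_=save('scene','s'+k);b,_=save('top','t'+k)
s=env.state();print(s['ft_force'].round(2),s['moment'].round(3))
ims=[]
for n,a,r in [('scene',a,(165,248,208,288)),('top',b,(345,118,385,158))]:
    ims.append(cv2.resize(a[r[1]:r[3],r[0]:r[2],::-1],(400,400) if n=='top' else (430,400),interpolation=cv2.INTER_LANCZOS4))
cv2.imwrite(f'pics/z{k}.png',np.hstack(ims)[:,:800])
E
python3 look.py 9
```

```text
12.15 [ 473.31 -218.62   96.59] [-0.52 -0.7  -1.74] [-0.015  0.294  0.054] 26.306436662677978
[ 0.45 -1.19 -1.34] [-0.086  0.271  0.019]
```

View pics/z9.png

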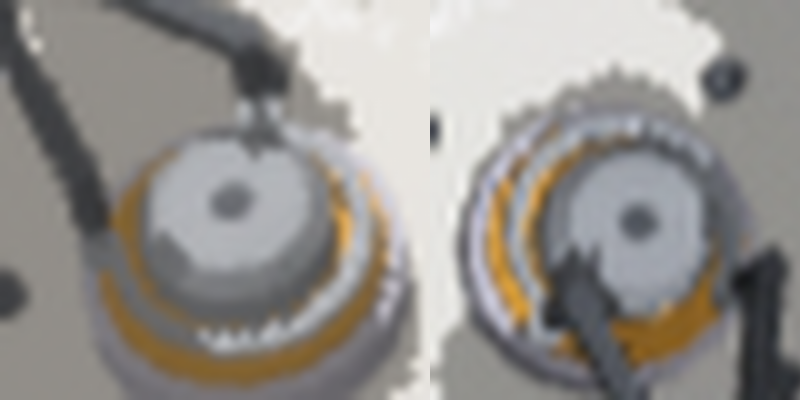

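Call:
arm_command(motion=[-1, 0, 0, 0.5, 0, 0, 0, -1, 0, 0, 1, 0, 0, 0, -1, 0, 0, 1.5, 0, 0, 0, -1, 0, 0, 1.5, 0, 0, 0, -1, 0, 0, 1.5, 0, 0, 0])

```text
t: 12.75
eef_pos: [473.4, -218.6, 95.1]
tcp_rot: [-3.142, 0.0, -1.395]
ft_force: [0.3, 0.6, -1.2]
opening: 0.277
```

```bash
python3 look.py 10
```

```text
12.75 [ 473.35 -218.63   95.08] [ 0.31  0.63 -1.24] [-0.114  0.279 -0.021] 26.27332646237337
[-1.05 -0.21 -1.96] [-0.044  0.235  0.004]
```

View pics/z10.png

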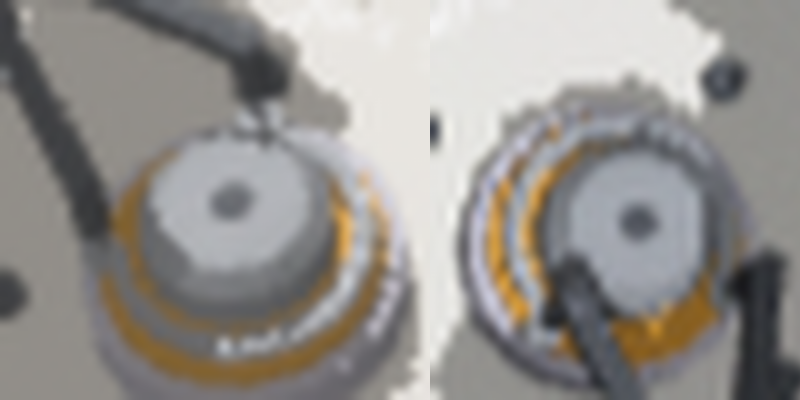

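Call:
arm_command(motion=[-1, 0, 0, 0.4, 0, 0, 0, -1, 0, 0, 0.4, 0, 0, 0, -1, 0, 0, 0.4, 0, 0, 0])

```text
t: 13.15
eef_pos: [473.3, -218.6, 94.7]
tcp_rot: [-3.142, 0.0, -1.395]
ft_force: [-0.6, 0.6, -1.7]
opening: 0.275
```

Call:
arm_command(motion=[-1, 0, 0, 0.4, 0, 0, 0, -1, 0, 0, 0.4, 0, 0, 0, -1, 0, 0, 0.4, 0, 0, 0])

```text
t: 13.45
eef_pos: [473.3, -218.6, 94.3]
tcp_rot: [-3.142, 0.0, -1.396]
ft_force: [0.5, -0.3, -1.1]
opening: 0.277
```

```bash
python3 look.py 11; python3 look.py 11b
```

```text
13.45 [ 473.34 -218.63   94.29] [ 0.46 -0.32 -1.06] [-0.045  0.277 -0.011] 26.359818765350333
[ 0.18  1.63 -1.58] [-0.052  0.262  0.018]
13.55 [ 473.34 -218.64   94.31] [ 0.18  1.63 -1.58] [-0.052  0.262  0.018] 25.968944009999465
[-0.16 -0.34 -2.13] [-0.081  0.264  0.007]
```

View pics/z11.png

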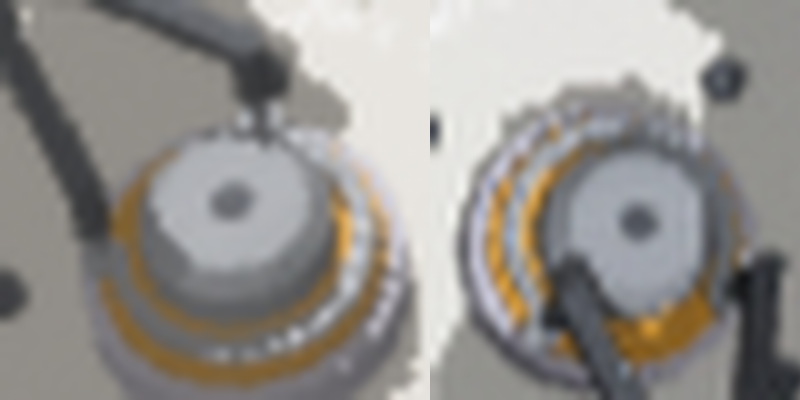

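Call:
arm_command(motion=[-1, 0, 0, 0.4, 0, 0, 0, -1, 0, 0, 0.4, 0, 0, 0, -1, 0, 0, 0.4, 0, 0, 0])

```text
t: 13.95
eef_pos: [473.3, -218.6, 93.9]
tcp_rot: [3.142, 0.0, -1.395]
ft_force: [-0.7, 0.2, -2.2]
opening: 0.28
```

```bash
python3 look.py 12a
```

```text
13.95 [ 473.32 -218.61   93.88] [-0.74  0.19 -2.19] [-0.06   0.24  -0.071] 26.592525059091315
[ 0.58  0.35 -1.43] [-0.04   0.258  0.035]
```

Call:
arm_command(motion=[-1, 0, 0, 0.4, 0, 0, 0, -1, 0, 0, 0.4, 0, 0, 0, -1, 0, 0, 0.4, 0, 0, 0])

```text
t: 14.35
eef_pos: [473.3, -218.6, 93.5]
tcp_rot: [-3.142, 0.0, -1.395]
ft_force: [-0.4, -0.5, -1.5]
opening: 0.277
```

```bash
python3 look.py 12
```

```text
14.35 [ 473.34 -218.63   93.48] [-0.43 -0.54 -1.47] [-0.064  0.215 -0.009] 26.33002163268333
[ 0.67 -0.18 -2.29] [-0.133  0.26  -0.044]
```

View pics/z12.png

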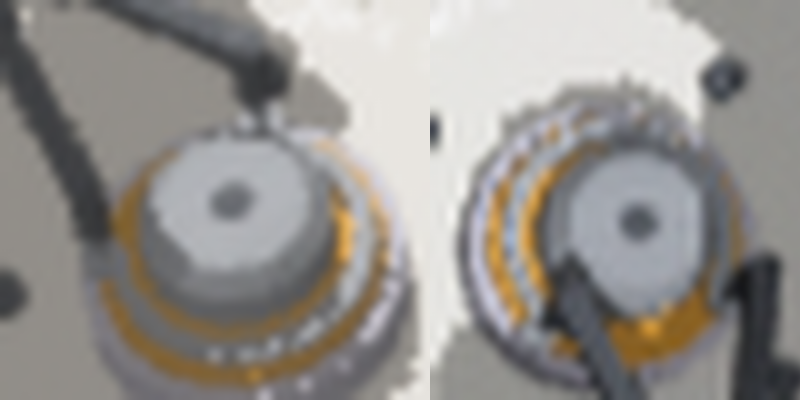

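Call:
arm_command(motion=[-1, 0, 0, 0.4, 0, 0, 0, -1, 0, 0, 0.4, 0, 0, 0, -1, 0, 0, 0.4, 0, 0, 0])

```text
t: 14.75
eef_pos: [473.3, -218.6, 93.1]
tcp_rot: [-3.142, 0.0, -1.396]
ft_force: [-0.1, 0.1, -1.7]
opening: 0.278
```

```bash
python3 look.py 13a
```

```text
14.75 [ 473.34 -218.63   93.07] [-0.11  0.09 -1.72] [-0.094  0.189 -0.01 ] 26.418624611308914
[ 0.3   0.14 -0.75] [-0.113  0.238  0.036]
```

Call:
arm_command(motion=[-1, 0, 0, 0.4, 0, 0, 0, -1, 0, 0, 0.4, 0, 0, 0, -1, 0, 0, 0.4, 0, 0, 0])

```text
t: 15.15
eef_pos: [473.4, -218.6, 92.7]
tcp_rot: [-3.142, 0.0, -1.395]
ft_force: [-0.0, -0.4, -1.5]
opening: 0.276
```

```bash
python3 look.py 13
```

```text
15.15 [ 473.35 -218.63   92.68] [-0.02 -0.4  -1.48] [-0.046  0.233 -0.036] 26.25068492938523
[ 0.31 -0.42 -1.47] [-0.079  0.196 -0.046]
```

View pics/z13.png

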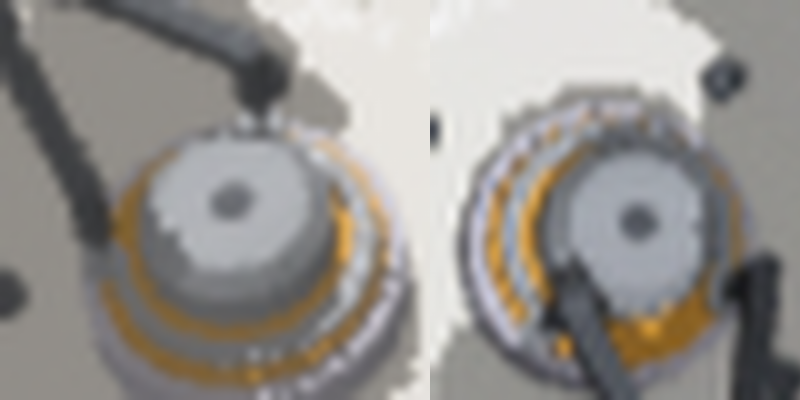

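Call:
arm_command(motion=[-1, 0, 0, 0.4, 0, 0, 0, -1, 0, 0, 0.4, 0, 0, 0, -1, 0, 0, 0.4, 0, 0, 0])

```text
t: 15.55
eef_pos: [473.3, -218.6, 92.3]
tcp_rot: [3.142, 0.0, -1.396]
ft_force: [-0.0, -0.1, -1.7]
opening: 0.275
```

```bash
python3 look.py 14a; python3 look.py 14b
```

```text
15.55 [ 473.32 -218.63   92.26] [-0.02 -0.09 -1.73] [-0.083  0.19   0.019] 26.094734576259608
[-0.2  -0.22 -1.78] [-0.099  0.27   0.004]
15.65 [ 473.31 -218.64   92.3 ] [-0.2  -0.22 -1.78] [-0.099  0.27   0.004] 26.636621571855763
[-0.01  0.4  -1.69] [-0.107  0.199  0.065]
```

Call:
arm_command(motion=[-1, 0, 0, 0.4, 0, 0, 0, -1, 0, 0, 0.4, 0, 0, 0, -1, 0, 0, 0.4, 0, 0, 0])

```text
t: 16.05
eef_pos: [473.3, -218.6, 91.9]
tcp_rot: [-3.142, 0.0, -1.396]
ft_force: [-0.2, -0.3, -2.1]
opening: 0.275
```

```bash
python3 look.py 14;python3 look.py 14c
```

```text
16.05 [ 473.33 -218.64   91.89] [-0.16 -0.33 -2.14] [-0.075  0.237 -0.013] 26.127603535170177
[ 0.54  0.74 -0.13] [-0.093  0.231 -0.02 ]
16.15 [ 473.33 -218.63   91.9 ] [ 0.54  0.74 -0.13] [-0.093  0.231 -0.02 ] 26.545632239317637
[-0.01  0.03 -1.92] [-0.05   0.193 -0.004]
```

View pics/z14.png

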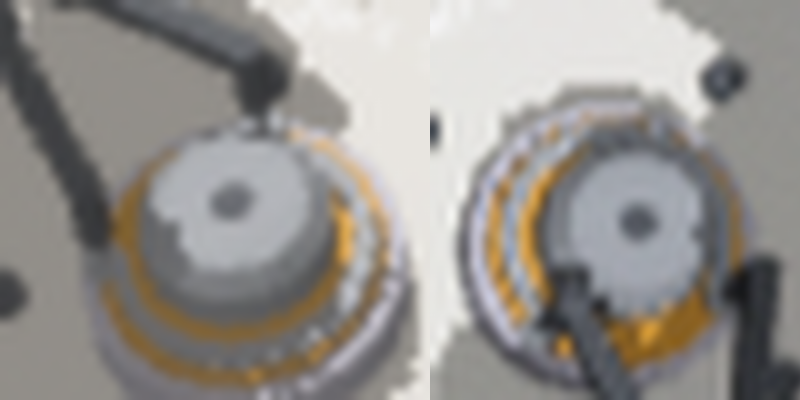

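Call:
arm_command(motion=[-1, 0, 0, 0.4, 0, 0, 0, -1, 0, 0, 0.4, 0, 0, 0, -1, 0, 0, 0.4, 0, 0, 0])

```text
t: 16.55
eef_pos: [473.3, -218.6, 91.5]
tcp_rot: [-3.142, 0.0, -1.395]
ft_force: [0.4, 1.2, -0.7]
opening: 0.272
```

```bash
python3 look.py 15a; python3 look.py 15b
```

```text
16.55 [ 473.34 -218.63   91.53] [ 0.39  1.17 -0.73] [-0.022  0.177  0.022] 25.853631408178035
[-0.95 -0.37 -0.94] [-0.037  0.169  0.058]
16.65 [ 473.37 -218.63   91.55] [-0.95 -0.37 -0.94] [-0.037  0.169  0.058] 26.491835696587103
[-0.01  0.26 -1.46] [-0.058  0.194  0.011]
```

```bash
python3 - <<'E'
from h import *
p,d=save('wrist','w15')
cv2.imwrite('pics/w15c.png',cv2.resize(p[0:150,170:340,::-1],None,fx=4,fy=4,interpolation=cv2.INTER_CUBIC))
E
```

```text
(no output)
```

View pics/w15c.png

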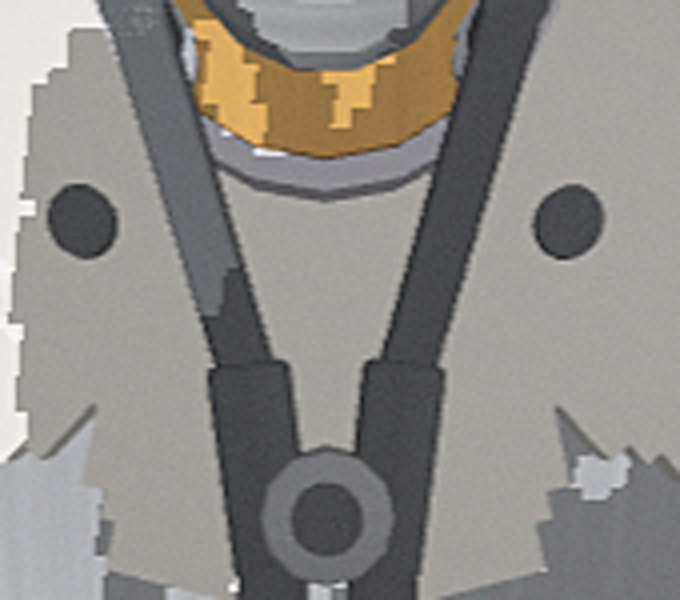

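View pics/z15a.png

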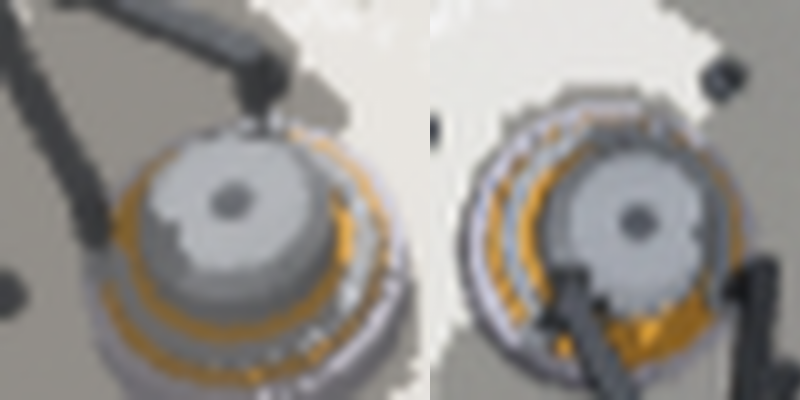

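```bash
python3 - <<'E'
from h import *
g=lambda f:cv2.cvtColor(cv2.imread(f'pics/{f}.png'),cv2.COLOR_BGR2GRAY).astype(float)
seq=['9','10','11','12a','12','13a','13','14a','14','15a'];zz=[96.6,95.1,94.3,93.9,93.5,93.1,92.7,92.3,91.9,91.5]
for n,r1 in [('s',(170,258,206,288)),('t',(350,125,378,160))]:
    for a,b,z in zip(seq,seq[1:],zz[1:]):
        A,B=[g(n+k)[r1[1]:r1[3],r1[0]:r1[2]] for k in(a,b)];print(n,z,np.abs(A-B).mean().round(2),end='; ')
    A,B=[g(n+k)[r1[1]:r1[3],r1[0]:r1[2]] for k in('14a','14b')];print('same-pose',np.abs(A-B).mean().round(2))
E
```

```text
s 95.1 3.3; s 94.3 1.75; s 93.9 1.18; s 93.5 1.23; s 93.1 1.46; s 92.7 1.34; s 92.3 0.88; s 91.9 0.96; s 91.5 0.52; same-pose 0.51
t 95.1 4.18; t 94.3 2.63; t 93.9 2.16; t 93.5 1.87; t 93.1 2.44; t 92.7 1.92; t 92.3 1.66; t 91.9 1.6; t 91.5 1.23; same-pose 0.86
```

Call:
arm_command(motion=[-1, 0, 0, -0.4, 0, 0, 0, -1, 0, 0, -0.7, 0, 0, 0, -1, 0, 0, -0.7, 0, 0, 0, -1, 0, 0, -0.7, 0, 0, 0])

```text
t: 17.2
eef_pos: [473.3, -218.6, 92.2]
tcp_rot: [3.141, 0.0, -1.396]
ft_force: [0.1, -0.4, -1.0]
opening: 0.278
```

```bash
python3 look.py 16; python3 - <<'E'
from fit import *
for n,f,r in [('scene','s16',(160,248,212,290)),('top','t16',(345,118,385,158))]:
    a=cv2.imread(f'pics/{f}.png');cv2.imwrite(f'pics/y{n}.png',cv2.resize(a[r[1]:r[3],r[0]:r[2]],None,fx=14,fy=14,interpolation=cv2.INTER_LANCZOS4))
E
```

```text
17.2 [ 473.28 -218.61   92.15] [ 0.09 -0.42 -1.05] [-0.12   0.227 -0.009] 26.36765662713076
[-0.43  0.17 -2.15] [-0.058  0.181 -0.02 ]
```

View pics/yscene.png

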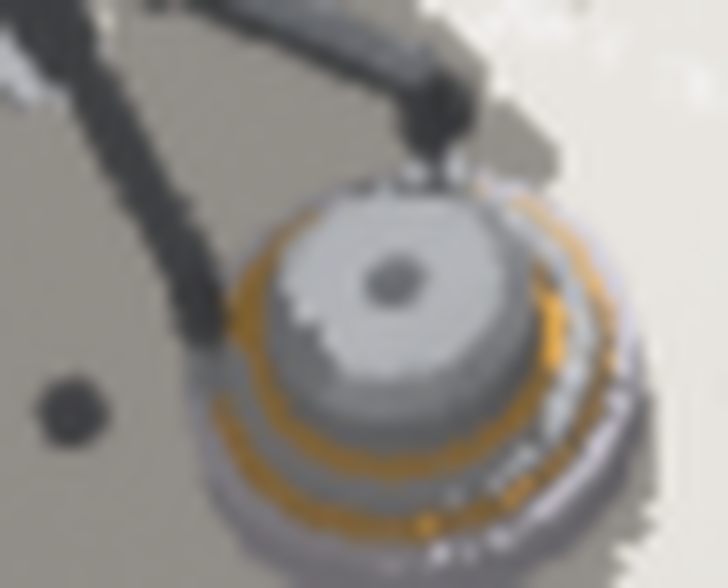

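View pics/ytop.png

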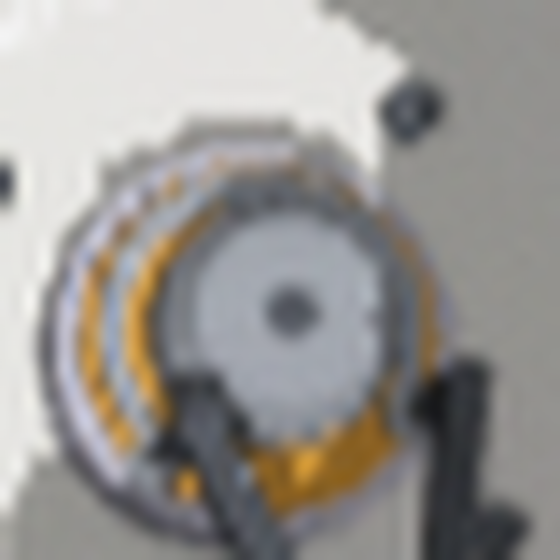

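Call:
arm_command(motion=[-1, 0, 0, -0.3, 0, 0, 0, -1, 0, 0, -0.3, 0, 0, 0, -1, 0, 0, -0.3, 0, 0, 0, -1, 0, 0, -0.3, 0, 0, 0])

```text
t: 17.7
eef_pos: [473.3, -218.6, 92.5]
tcp_rot: [-3.142, 0.0, -1.395]
ft_force: [-0.5, -0.9, -1.5]
opening: 0.273
```

```bash
python3 look.py 17; python3 - <<'E'
from fit import *
S=toimg([(235,400),(265,445),(310,478),(370,492),(440,488),(510,455),(560,405),(580,345),(570,290),(545,235)],14,(160,248))
# washer outer edge (amber outer boundary)
W=toimg([(212,405),(250,475),(300,515),(370,538),(440,535),(520,505),(590,430),(612,370),(605,300),(580,245)],14,(160,248))
def c(P,z):
    X=np.array([w('scene',p,z)[:2] for p in P]);A=np.c_[2*X,np.ones(len(X))];s=np.linalg.lstsq(A,(X**2).sum(1),rcond=None)[0];return s[:2].round(2),np.sqrt(s[2]+s[0]**2+s[1]**2).round(2)
print('ring',c(S,86.7),'washer',c(W,85),'mark',w('scene',(187.75,267.75),102).round(2))
s=env.state();print(s['eef_pos'],s['ft_force'],s['moment'],s['opening']*95,np.abs(s['qvel']).max())
E
```

```text
17.7 [ 473.33 -218.62   92.51] [-0.55 -0.87 -1.45] [-0.112  0.228  0.047] 25.915071562489473
[-0.15  0.03 -2.62] [-0.05   0.287 -0.007]
ring (array([ 601.57, -195.23]), np.float64(22.91)) washer (array([ 603.84, -195.5 ]), np.float64(26.3)) mark [ 602.5  -195.29  102.  ]
[ 473.3413867  -218.64187884   92.496871  ] [-0.14909818  0.02517017 -2.62136761] [-0.05035454  0.28703577 -0.00683172] 26.175312623968214 0.0013929998357537063
```

View pics/z17.png

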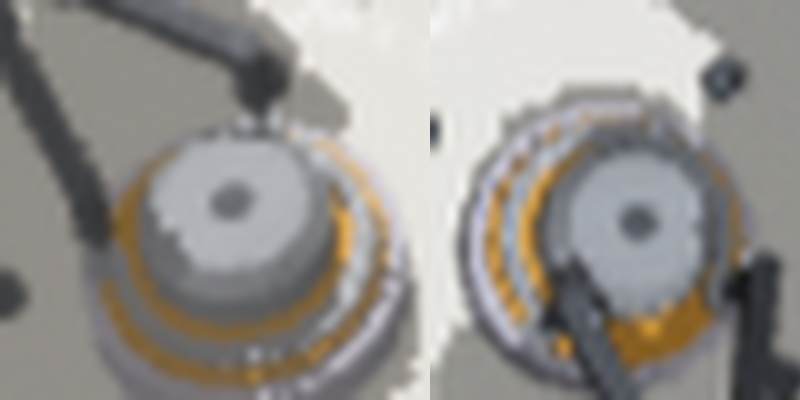

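```bash
python3 - <<'E'
from fit import *
p,d=save('wrist','w17')
s=env.state();e=s['eef_pos'];y=s['tcp_rot'][2];ax=-np.array([np.sin(y),-np.cos(y)]);lat=np.array([-ax[1],ax[0]])
def f(nm,uv,z,add): X=w('wrist',uv,z);r=X[:2]-e[:2];print(nm,(r@ax+add).round(2),(r@lat).round(2))
f('washer',(251.5,39),85,26.5);f('shaft',(251.5,17),98,18);f('hub',(251.5,47),80,30);f('rivet',(251.4,129),e[2]+25.8,0)
cv2.imwrite('pics/w17c.png',cv2.resize(p[0:60,190:315,::-1],None,fx=6,fy=6,interpolation=cv2.INTER_CUBIC))
# synthetic overlay in scene & top: ring (bore 20, OD 24.9) at center/with shifts
a=np.array([187.75,267.75]);b=np.array([365.6,139.6])
overlay('scene','s17',(165,248,210,290),9,(0,0),88,a,'o5',r=(20,26.5))
overlay('top','t17',(345,118,385,158),10,(0,0),88,b,'o6',r=(20,26.5))
E
```

```text
washer 131.67 1.14
shaft 130.37 1.13
hub 132.14 1.15
rivet 64.44 1.15
```

View pics/o5.png

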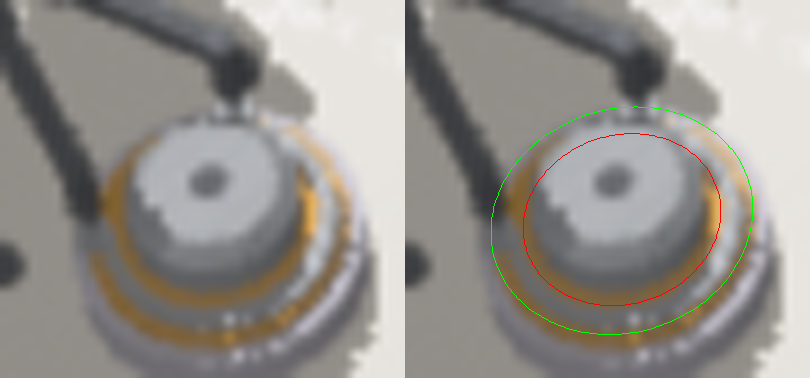

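View pics/o6.png

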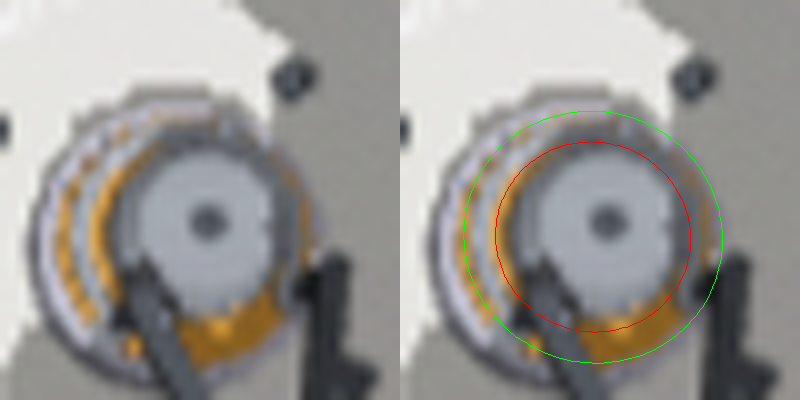

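View pics/w17c.png

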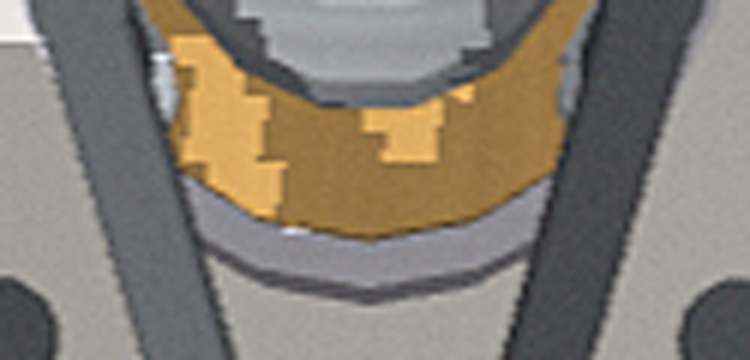

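Scene and top views disagree slightly on height, so I'll confirm the washer contact by force with two small steps lower, then back off.

Call:
arm_command(motion=[-1, 0, 0, 0.7, 0, 0, 0, -1, 0, 0, 1.4, 0, 0, 0, -1, 0, 0, 1.4, 0, 0, 0, -1, 0, 0, 1.4, 0, 0, 0])

```text
t: 18.25
eef_pos: [473.4, -218.6, 91.1]
tcp_rot: [-3.141, 0.0, -1.396]
ft_force: [-1.3, -0.4, 0.3]
opening: 0.273
```

```bash
python3 look.py 18; python3 look.py 18b
```

```text
18.25 [ 473.38 -218.63   91.15] [-1.31 -0.41  0.26] [-0.027  0.218  0.03 ] 25.940662144279127
[-0.7  -0.61  0.41] [-0.05   0.201 -0.01 ]
18.35 [ 473.33 -218.67   91.15] [-0.7  -0.61  0.41] [-0.05   0.201 -0.01 ] 26.26982702777524
[-0.91 -0.96 -0.38] [-0.089  0.181  0.019]
```

Definite light contact at TCP 91.15 (about +1.9 N), so first touch is at about 91.6. Backing off 1.0 mm puts the ring about 0.5 mm above the washer, inside the groove.

Call:
arm_command(motion=[-1, 0, 0, -0.5, 0, 0, 0, -1, 0, 0, -1, 0, 0, 0, -1, 0, 0, -1, 0, 0, 0, -1, 0, 0, -1, 0, 0, 0])

```text
t: 18.85
eef_pos: [473.3, -218.6, 92.0]
tcp_rot: [3.141, 0.0, -1.396]
ft_force: [0.2, 0.3, -2.4]
opening: 0.279
```

```bash
python3 look.py 19; python3 look.py 19b; python3 - <<'E'
from h import *
ims=[]
for f in ['s18','s19']:
    a=cv2.imread(f'pics/{f}.png');ims.append(cv2.resize(a[252:290,172:208],None,fx=11,fy=11,interpolation=cv2.INTER_LANCZOS4))
cv2.imwrite('pics/cmp.png',np.hstack(ims))
E
```

```text
18.85 [ 473.28 -218.6    92.03] [ 0.19  0.34 -2.38] [-0.068  0.258 -0.012] 26.501943404578302
[-0.06 -0.21 -1.94] [-0.095  0.188 -0.03 ]
18.95 [ 473.3  -218.58   92.03] [-0.06 -0.21 -1.94] [-0.095  0.188 -0.03 ] 26.224643963314996
[-0.58 -1.39 -1.2 ] [-0.108  0.2   -0.054]
```

View pics/cmp.png

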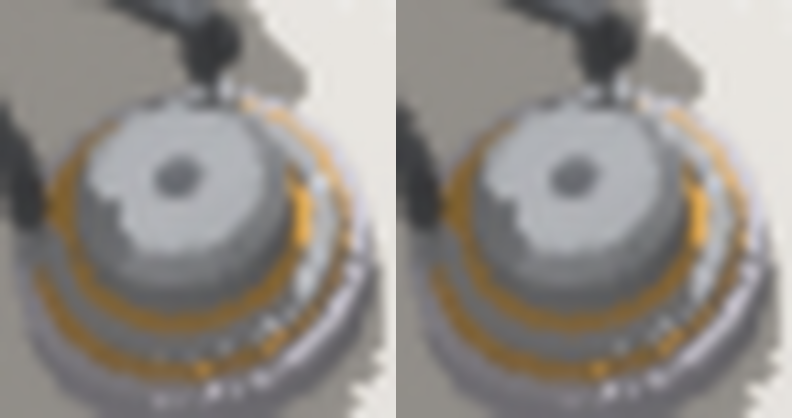

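View pics/s19.png

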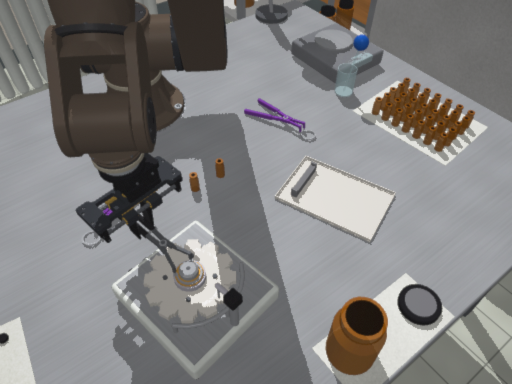

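```bash
python3 - <<'E'
from cell import env
s=env.state();print(s['t'],s['eef_pos'].round(2),s['ft_force'].round(2),s['opening']*95)
print(env.job_done())
E
```

```text
19.05 [ 473.32 -218.62   92.07] [-0.58 -1.39 -1.2 ] 25.95539572605522
the job is handed in; nothing more can be done
None
```

I picked the black pliers up from the tray and squeezed them to the stop. I carried the ring to the feeder, lowered it level over the spindle end to the groove, and handed in at 19 s with the pliers still holding it spread.

**Height:** I lowered until the ring touched the washer: about 2 N with the fingertips (TCP) at 91.15 mm, first touch estimated at about 91.6. I then raised the arm to about 92.05. By that reckoning the ring's middle is about 86.7 mm above the bench, inside the groove and just clear of the washer. The moment reading stayed slightly low after backing off, so a very light touch is possible.

**Grip:** the opening reads about 26 mm, which matches the stop, and the last force readings show only the pliers' weight and sensor noise.

**Centring:** side to side, the wrist camera shows the ring centred and the top camera puts it within about 0.5 mm. Along the pliers the cameras disagree: scene about 0.9 mm short, top about 0.2 mm ahead, wrist about 1 mm ahead. I left it at the average, inside the 2 mm clearance.

**Unresolved:** in the scene view the front margin to the washer looks wider than it should. That would fit the ring sitting about 1 mm back or slightly higher. The contact test and arm readings argue against it being higher.

I did not touch the vials, jar or lid.

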